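# Unload the router nests and rehang its guard door

## Task

The router has finished its batch: tip every saw-handle blank up out of its nest and lay it flat in the grey tray, side by side and not stacked. Then take the guard door from its wooden rest, lower it onto both hinge pins of the machine until it sits fully down, and swing it shut. Leave the jar, the bottle and the brush where they are.

Things in the scene. Friction and masses are not known exactly. Their poses are not given: they have to be found in the camera images.
- machine: Desktop router fixed to the bench, 400 x 390 mm; place and yaw vary. Origin at bench level under the middle nest; front (open, for the door) faces its +y; z up. Nest fixture on the bed, top at z = 80 mm. Clear side guards at x = -137 and +137 mm, 154 mm high (front posts 164 mm); open above. Gantry and spindle are parked at the back, all behind y = -160 mm. No latch.
- nest1 (a point): Nest fixture: middle of the nest at the machine's x = -77 mm, at (-77, 10, 80) mm, level with the fixture's top. A nest is a pocket 55 mm wide in x, from y = -67 to +81.5 mm. Its floor is level at z = 55 mm from the front back to y = +8 mm; behind that edge it slopes down towards the back at 25 degrees, to give a blank's back end room to go down.
- nest2 (a point): The same point of the middle nest, at the machine's (0, 10, 80) mm; same pocket.
- nest3 (a point): The same point of the third nest, at the machine's (77, 10, 80) mm; same pocket.
- blank1: Wooden saw-handle blank, 52 (x) x 140 (y) x 25 (z) mm, 0.13 kg, hand-hole and bolt holes marked on top. Origin at the centre of its underside, z up. Starts in nest 1, centred, axes as the machine's, underside at z = 55 mm: flush with the fixture's top, no room for fingers. Each start has two or three of the three blanks.
- blank2: The same blank in nest 2. How they come out: a blank balances 2 mm in front of its nest's sloping edge. Pressed 15 mm or more down near its back end (its y = -40 to -60 mm) it tips with hardly any force and stays tipped at 25 degrees, front end 28 mm above the fixture's top; grip it there across its 52 mm width, 35 to 50 mm in front of its centre.
- blank3: The same blank in nest 3.
- tray: Loose grey tray on the bench, 290 (x) x 180 (y) x 24 mm high, walls and floor 5 mm thick (inside 280 x 170 mm), 0.7 kg. Origin at the centre of its underside, z up. Starts empty. Room for three blanks lying along its y, for instance at x = -88, 0 and +88 mm.
- door: Loose guard door, aluminium frame and clear window: panel 250 (x) x 14 (y) x 125 (z) mm, 0.42 kg. Origin: centre of its bottom edge; z up; +y outer face, with a bow handle 34 mm proud near the free edge; +x hinge side. Stands upright in the rest, hinge side away from the robot; grip the top edge across its 14 mm. Hung and shut: axes as the machine's, origin at the machine's (0, 125, 50) mm.
- knuckle_low (a point): On the door: bottom end of the lower hinge knuckle, on its axis, at the door's (137, 0, 8) mm. Knuckles are tubes 16 mm long, 19 mm outside, 12 mm bore, open at both ends.
- knuckle_high (a point): On the door: bottom end of the upper knuckle, on the same axis, at the door's (137, 0, 104) mm.
- door_edge (a point): On the door: middle of its free edge, at the door's (-125, 0, 62.5) mm. The door opens by turning clockwise, seen from above, about the pins: the free edge swings out towards the machine's +y. Shut, the free edge meets the front post opposite the hinges.
- pin_low (a point): On the machine at its (137, 125, 58) mm: foot of the lower hinge pin, on its axis, where the lower knuckle comes to rest. The pin stands upright, 10 mm thick, 20 mm high with the top 7 mm tapered.
- pin_high (a point): On the machine at its (137, 125, 154) mm: foot of the upper hinge pin, same axis, where the upper knuckle comes to rest; 10 mm thick, 18 mm high, top 7 mm tapered. It stands on a steel stub that reaches down to z = 144 mm, so bring the door in 25 to 60 mm above its seat, then lower it.
- rest: Slotted wooden door rest fixed to the bench, 140 (x) x 60 (y) x 40 mm high; slot 17 mm wide along its x, slot floor 12 mm above the bench. Origin at the centre of its underside. The door stands in the slot, axes parallel to the rest's.
- nut_jar: Bystander: amber glass jar of saw nuts, 75 mm high. Leave it alone.
- oil_bottle: Bystander: white plastic bottle, 130 mm high. Leave it alone.
- brush: Bystander: hand brush lying on the bench. Leave it alone.

How it is judged:
On the way, in this order (a step that is already met when the one before it is completed fails the run):
1. every blank lies flat in the tray (x of blank1 in the frame of tray between -0.14 and 0.14 m and y of blank1 in the frame of tray between -0.085 and 0.085 m and linear speed of each of blank1, blank2, blank3 below 0.05 m/s and ((z of blank1 in the frame of tray between 0 and 0.011 m and angle between blank1's own z axis and vertical below 0.12 rad) or (z of blank1 in the frame of tray between 0.024 and 0.036 m and angle between blank1's own z axis and vertical above 3.02 rad)) and x of blank2 in the frame of tray between -0.14 and 0.14 m and y of blank2 in the frame of tray between -0.085 and 0.085 m and ((z of blank2 in the frame of tray between 0 and 0.011 m and angle between blank2's own z axis and vertical below 0.12 rad) or (z of blank2 in the frame of tray between 0.024 and 0.036 m and angle between blank2's own z axis and vertical above 3.02 rad)) and x of blank3 in the frame of tray between -0.14 and 0.14 m and y of blank3 in the frame of tray between -0.085 and 0.085 m and ((z of blank3 in the frame of tray between 0 and 0.011 m and angle between blank3's own z axis and vertical below 0.12 rad) or (z of blank3 in the frame of tray between 0.024 and 0.036 m and angle between blank3's own z axis and vertical above 3.02 rad))), for 0.2 s.
2. the door is down on both hinge pins (distance between knuckle_low and pin_low below 0.005 m and distance between knuckle_high and pin_high below 0.005 m and angle between door's own z axis and vertical below 0.06 rad), for 0.2 s.
At the end, for the whole second after the job is handed in: Every blank present lies in the tray, flat on its floor (within 6 mm, either face up) and not stacked; both door knuckles are within 5 mm of the feet of their pins and the door is upright; the door's free edge is within 12 mm of fully shut; all at rest (all of step 1 and all of step 2 and y of door_edge in the frame of machine between 0.11 and 0.137 m and linear speed of door below 0.02 m/s); the robot touches nothing.
It fails at once if the jar is moved by more than 30 mm (distance of nut_jar from where it was at the start of the episode above 0.03 m).
It fails at once if the bottle is moved by more than 30 mm (distance of oil_bottle from where it was at the start of the episode above 0.03 m).
It fails at once if the brush is moved by more than 30 mm (distance of brush from where it was at the start of the episode above 0.03 m).
Of blank1, blank2, blank3 only 2 to 3 are there at a start; the rules pass over those that are not, and their reading is None.
At some moment in a run one of tray may be knocked a few centimetres aside while the robot is not near it.
It also fails if it takes over 210 s, if anything falls off the work surface, if the arm or the gripper's body presses on something with over 40 N, if the wrist force passes 120 N, or if a joint passes its speed limit or range.

## Robot

A 7-joint arm with a two-finger parallel gripper is mounted at the origin on the work surface. World frame = base frame: x ahead of the robot, y to its left, z up, the work surface at z = 0. Lengths are in m, angles in rad, forces in N, time in s.
With the tool pointing down it reaches from about 0.425 to 0.875 m from the base axis. Payload 4.7 kg.
Tool frame: the origin (TCP) lies midway between the tips of the shut fingers; the grasp point (between the pads) lies 19 mm behind it; x points along the fingers, z is the direction in which the jaws open and shut, and the axes are right-handed (so a half turn about x gives the same grasp; the last joint's range is limited). The gripper opens to 87 mm and grips with 3 to 60 N. Pads are 19 mm wide; open, the fingers measure 117 mm over their backs; the gripper's body (75 mm by 190 mm) begins 51 mm behind the grasp point.
Start: joints at [1.172, 0.321, -0.07, 1.45, 0.023, 1.371, -0.057], TCP at [0.261, -0.595, 0.223] pointing down, gripper open.
Joint ranges: [-2.86, 2.86], [-0.3, 2.09], [-1.38, 1.24], [0.06, 2.45], [-1.56, 4.7], [0.09, 2.05], [-2.69, 2.69]. Speed limits (rad/s): [2.57, 2.57, 3.14, 3.14, 3.14, 3.14, 3.14].

## Interface

Orientations are given as a rotation vector (axis times angle).
In Python, from bench import ctrl gives the robot as it stands.
- The arm moves only by the shell command python3 -m pendant 'ROWS' [OPENING] [FORCE]. ROWS is JSON, a list of rows, each an object with "travel": the shift along the tool's x, y, z in m, a list of three; "twist": the turn about the tool's x in rad. In form: [{"travel": [x, y, z], "twist": twist}, ...]. A call has 1 to 10 rows; each row is the pose to reach, as a shift and turn from the pose measured when the call began, along the tool's axes at that moment; what a row does not reach only later rows make up. A row lasts 1/8 s, in which the tool goes at most 62.5 mm and 10.7 degrees, less where a joint would pass 70% of its speed; a pose out of reach is approached as far as the arm can. A call with a gripper value outside its range is refused whole. OPENING is the opening, from -1 (shut) to 1 (fully open), so that 0 is half open, set as the call begins (- or left out, the last holds). The fingers move at their own pace and stop on an object; FORCE is the grip in N (left out, the last holds). Time passes only in rows, so rows that repeat a pose let the fingers close. It gives the time, the measured TCP pose, the force and the opening at its end, in the units of the state.
- ctrl.get_state(): the state, without advancing time (a new reading comes with each control period).
- ctrl.get_image(name): name is "scene" or "side" or "wrist"; returns the picture (384x512x3 uint8, red, green, blue); there is no depth.
- ctrl.camera_model(name): a dict with "K" (3x3 intrinsics, pixels), "rvec" (rotation vector, rad) and "tvec" (3), from world to camera coordinates, as OpenCV has them; the wrist camera has in their place "T_tool_cam" (4x4, takes a point from camera to tool coordinates, whose origin is the TCP and whose axes are the tool frame's). Camera axes: x right, y down, z forward; pixel columns grow to the right and rows downward; lengths in m; the calibration is good to about 2 mm. A picture is of the moment at which its call begins: read the wrist's pose just before it. camera_model takes no time and is no camera call.
- ctrl.close_job(): hands the job in, once; it reports no verdict.
The state is a dict: "time": time; "joint_positions": joint angles; "qd": joint speeds; "joint_torque": joint torques, N m; "position": TCP position; "tool_rot": TCP orientation; "ft_force": force on the tool from outside, world axes, zero at the start; "torque": the same for the moment, N m; "grip_width": opening from 0.0 (shut) to 1.0 (fully open).
Only numpy, scipy, OpenCV 4.12 (cv2) and the standard library are available. Lean on these libraries where they do the work, as an engineer would, in place of code of your own. Each camera call takes 0.05 s, during which the arm holds its last target.

## Working session

There is one attempt and no reset: what is moved stays moved. The work goes in short steps, Python scripts to look and compute and a shell command to move; the robot and the scene stay as the last step left them, time stands still between calls to the robot, and variables do not carry over. Pictures are saved under pics/ and viewed, and the job is handed in when it is done.

```bash
ls; mkdir -p pics; cat > h.py <<'E'
import numpy as np, cv2
from bench import ctrl
def snap(n,f):
    im=ctrl.get_image(n); cv2.imwrite(f'pics/{f}.png',im[:,:,::-1]); return im
def crop(f,x0,y0,x1,y1,s,o):
    im=cv2.imread(f'pics/{f}.png')[y0:y1,x0:x1]; cv2.imwrite(f'pics/{o}.png',cv2.resize(im,None,fx=s,fy=s,interpolation=cv2.INTER_CUBIC))
E
python3 - <<'E'
from h import *
print(ctrl.get_state())
for n in ["scene","side","wrist"]:
    print(n,ctrl.camera_model(n)); snap(n,n+"0")
E
```

```text
pics
{'time': 0.0, 'joint_positions': array([ 1.17209061,  0.32184823, -0.07006833,  1.4516995 ,  0.0226221 ,
        1.3708192 , -0.05686833]), 'qd': array([-4.31908175e-05, -5.75318283e-04, -6.21786683e-04,  5.22185327e-04,
        7.58432657e-05,  4.46243707e-04,  1.18497807e-03]), 'joint_torque': array([-5.31927362e-04, -4.91290998e+01, -4.03769799e-01, -3.12535357e+01,
       -6.38032285e-02,  4.36724047e-02,  1.41085875e-04]), 'position': array([ 0.26047374, -0.59490066,  0.22143273]), 'tool_rot': array([ 0.90096859,  1.3784588 , -0.89935859]), 'ft_force': array([-0.01439281,  0.02669113, -0.06152905]), 'torque': array([ 0.02776218, -0.01354608,  0.01755512]), 'grip_width': 1.0001601011651078}
scene {'K': array([[416.89053305,   0.        , 262.33606404],
       [  0.        , 416.89053305, 195.52511671],
       [  0.        ,   0.        ,   1.        ]]), 'rvec': array([ 2.0609379 ,  1.14922748, -0.4993824 ]), 'tvec': array([-0.38264144, -0.19428832,  1.36427883])}
side {'K': array([[387.26107821,   0.        , 259.13060432],
       [  0.        , 387.26107821, 183.56786896],
       [  0.        ,   0.        ,   1.        ]]), 'rvec': array([ 0.9283529 , -2.45661253,  1.13361433]), 'tvec': array([0.47796503, 0.26923636, 0.97083342])}
wrist {'K': array([[321.03736249,   0.        , 256.23189444],
       [  0.        , 321.03736249, 188.18970112],
       [  0.        ,   0.        ,   1.        ]]), 'T_tool_cam': array([[-8.22496488e-04, -2.66072590e-01,  9.63952644e-01,
        -1.60589563e-01],
       [-2.03997784e-04, -9.63952906e-01, -2.66072836e-01,
         7.30098661e-02],
       [ 9.99999641e-01, -4.15488176e-04,  7.38569660e-04,
        -6.58575060e-04],
       [ 0.00000000e+00,  0.00000000e+00,  0.00000000e+00,
         1.00000000e+00]])}
```

View pics/scene0.png

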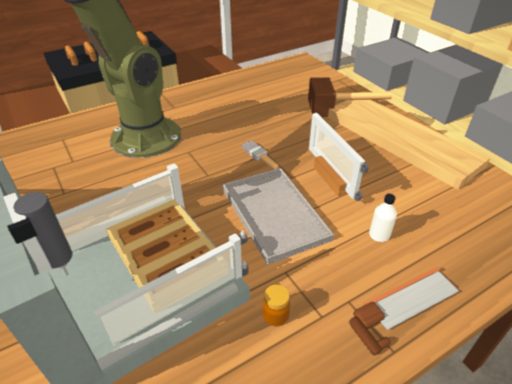

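View pics/side0.png

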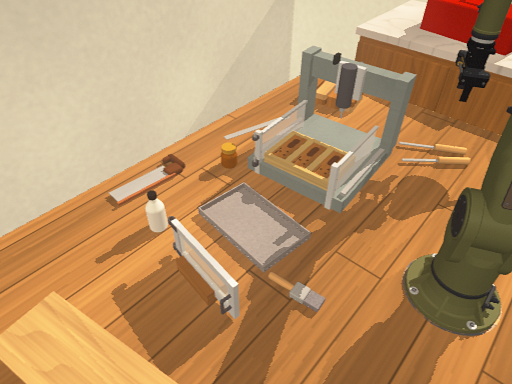

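View pics/wrist0.png

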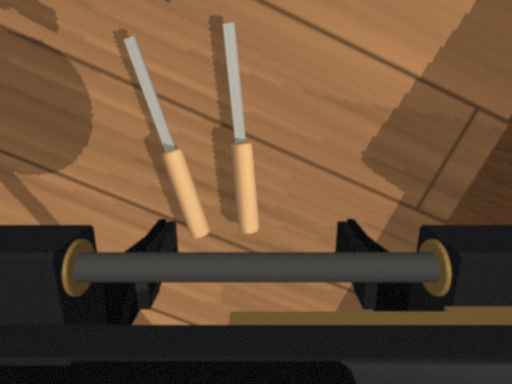

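```bash
python3 - <<'E'
from h import *
crop("scene0",90,160,290,300,4,"c1")
crop("scene0",210,100,410,250,4,"c2")
crop("side0",240,100,440,220,4,"c3")
crop("side0",140,170,340,320,4,"c4")
E
```

```text
(no output)
```

View pics/c1.png

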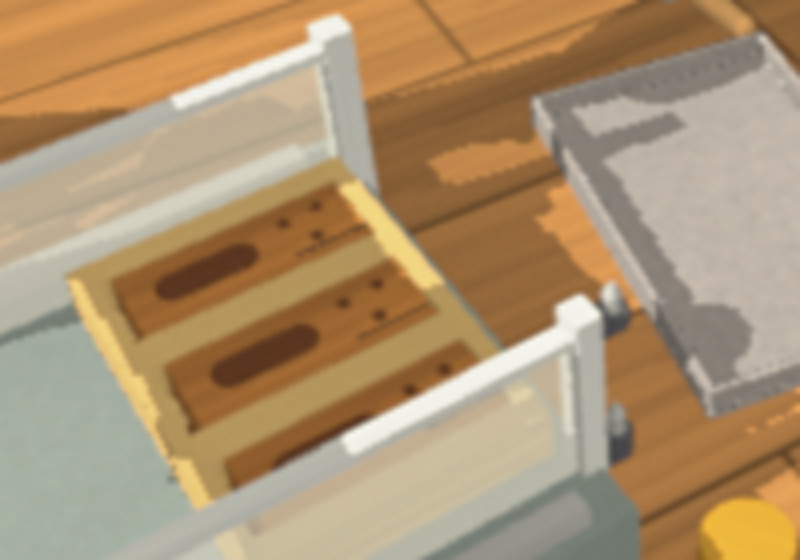

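View pics/c2.png

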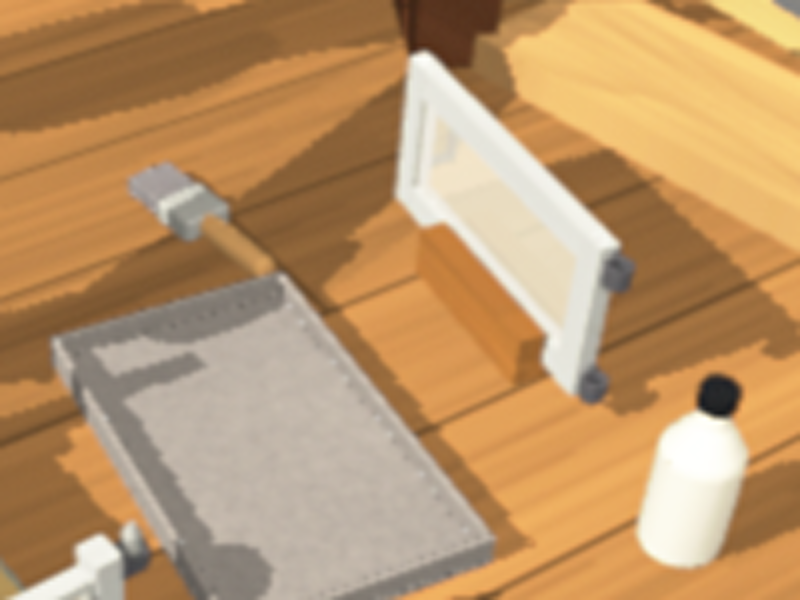

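View pics/c3.png

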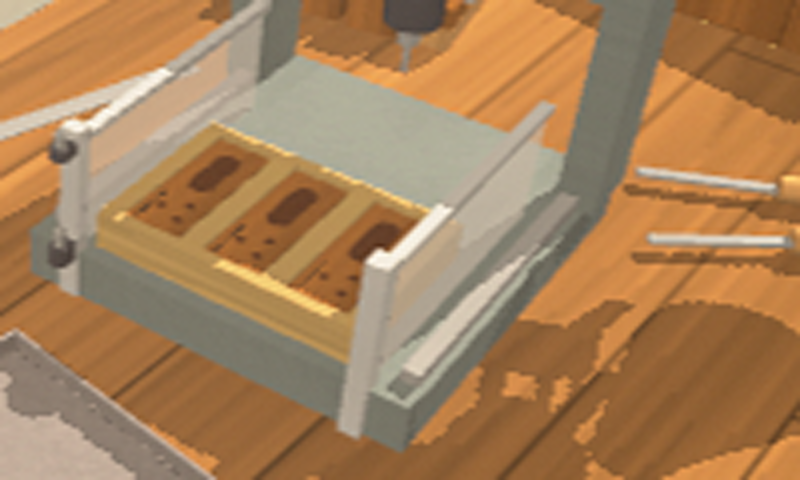

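View pics/c4.png

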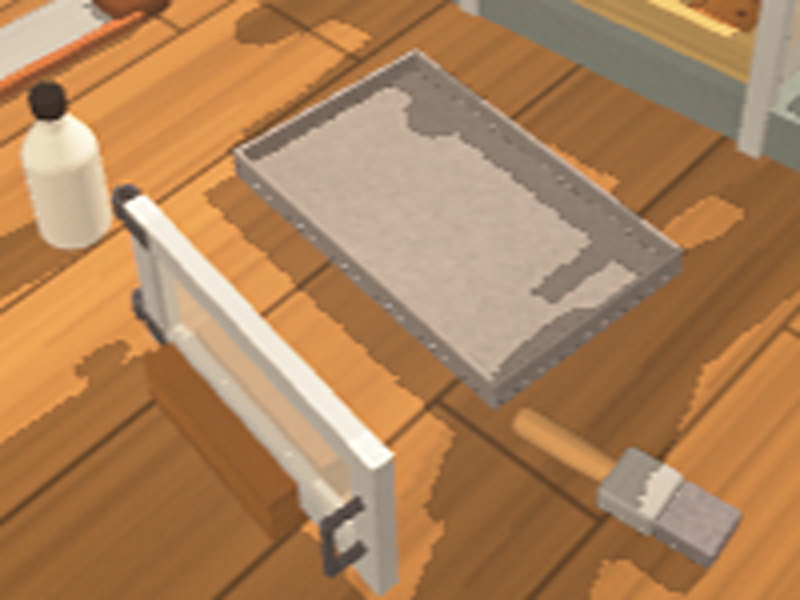

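```bash
cat >> h.py <<'E'
from scipy.optimize import least_squares
CM={n:ctrl.camera_model(n) for n in ["scene","side"]}
def proj(n,P):
    m=CM[n]; return cv2.projectPoints(np.asarray(P,float).reshape(-1,3),m['rvec'],m['tvec'],m['K'],None)[0].reshape(-1,2)
def toW(p,P,z0=0):
    c,s=np.cos(p[2]),np.sin(p[2]); P=np.asarray(P,float).reshape(-1,3)
    return np.c_[p[0]+c*P[:,0]-s*P[:,1],p[1]+s*P[:,0]+c*P[:,1],P[:,2]+z0]
def fit(obs,p0,z0=0):
    # obs: list (cam,(u,v),(x,y,z) mm)
    def f(p):
        return np.concatenate([proj(c,toW(p,np.array(P)/1000,z0))[0]-np.array(uv) for c,uv,P in obs])
    r=least_squares(f,p0,loss='soft_l1'); return r.x,f(r.x).reshape(-1,2)
def cp(n,x0,y0,s): return lambda u,v:(x0+(u+.5)/s-.5,y0+(v+.5)/s-.5)
E
python3 - <<'E'
from h import *
a=cp(0,90,160,4);b=cp(0,210,100,4);c=cp(0,240,100,4);d=cp(0,140,170,4)
S,D="scene","side"
M=[(S,a(113,283),(-103,-60,80)),(S,a(138,340),(-51,-60,80)),(S,a(168,372),(-26,-60,80)),(S,a(192,430),(26,-60,80)),(S,a(330,183),(-103,80,80)),(S,a(437,300),(26,80,80)),(S,a(612,285),(137,125,172)),
(D,c(225,138),(103,-60,80)),(D,c(268,155),(51,-60,80)),(D,c(298,172),(26,-60,80)),(D,c(342,188),(-26,-60,80)),(D,c(378,208),(-51,-60,80)),(D,c(270,275),(-26,80,80))]
for p0 in [(.5,-.4,0)]:
    p,r=fit(M,p0); print("machine",p.round(4),np.degrees(p[2])); print(r.round(1).tolist())
    for y in range(2): pass
T=[(S,b(55,340),(-145,-90,24)),(S,b(283,278),(-145,90,24)),(S,b(493,545),(145,90,24)),
(D,d(237,152),(145,90,24)),(D,d(415,52),(145,-90,24)),(D,d(682,250),(-145,-90,24)),(D,d(493,385),(-145,90,24))]
p,r=fit(T,(.5,0,0)); print("tray",p.round(4),np.degrees(p[2])); print(r.round(1).tolist())
R=[(S,b(418,52),(-125,-7,125)),(S,b(617,240),(125,7,125)),(S,b(432,52),(-125,7,125)),(D,d(148,195),(125,-7,125)),(D,d(392,455),(-125,-7,125)),(D,d(370,470),(-125,7,125)),(D,d(128,208),(125,7,125))]
p,r=fit(R,(.5,.2,0),0.012); print("door",p.round(4),np.degrees(p[2])); print(r.round(1).tolist())
E
```

```text
machine [ 0.544  -0.1512  0.0693] 3.9698356229146463
[[-1.8, -0.6], [0.9, -0.7], [-2.1, -1.6], [1.8, -0.4], [-0.1, -0.2], [-0.5, 3.0], [-0.7, -0.4], [-1.9, -0.4], [0.1, 0.5], [-1.2, -1.1], [1.2, 0.3], [-1.3, -2.0], [-3.1, -1.0]]
tray [ 0.5225  0.1603 -0.1303] -7.467879707012187
[[-1.5, -1.1], [-0.2, -1.9], [0.1, -1.1], [-1.6, -1.6], [0.3, -2.0], [-0.1, -0.5], [-0.8, 0.1]]
door [ 0.4687  0.3929 -0.1589] -9.10163483126094
[[-2.2, 0.6], [-0.5, 0.6], [-1.4, -0.4], [-0.7, -0.4], [-0.4, 0.9], [-0.2, 0.8], [-0.7, -1.1]]
```

```bash
python3 - <<'E'
from h import *
from scipy.spatial.transform import Rotation as Ro
s=ctrl.get_state(); print(Ro.from_rotvec(s['tool_rot']).as_matrix().round(3), s['time'])
p=(.544,-.1512,.0693)
for z in (.0,.2,.25,.3,.35,.4):
    print(z,[proj("side",toW(p,(x,y,z)))[0].round().tolist() for x,y in ((-.2,-.18),(-.2,-.24),(.2,-.18))],proj("scene",toW(p,(.2,-.18,z)))[0].round())
im=cv2.imread('pics/side0.png')
for pp,P,z0 in [(p,[(x,y,.08) for cx in(-.077,0,.077) for x,y in((cx-.026,-.06),(cx+.026,-.06),(cx+.026,.08),(cx-.026,.08))],0)]:
  for n in("scene","side"):
    im=cv2.imread(f'pics/{n}0.png'); im=cv2.resize(im,None,fx=4,fy=4,interpolation=cv2.INTER_CUBIC)
    q=proj(n,toW(pp,P)).reshape(3,4,2)
    for k in q: cv2.polylines(im,[((k+.5)*4).round().astype(int)],True,(0,255,0),1)
    for Q in([(.137,.125,.154),(.137,.125,.172)],[(.137,.125,.058),(.137,.125,.078)]):
        cv2.polylines(im,[((proj(n,toW(pp,Q))+.5)*4).round().astype(int)],False,(0,0,255),1)
    x0,y0=(90,160) if n=="scene" else (240,100)
    cv2.imwrite(f'pics/ov_{n}.png',im[y0*4:y0*4+560,x0*4:x0*4+800])
E
```

```text
[[-0.001  0.916  0.401]
 [ 0.001  0.401 -0.916]
 [-1.    -0.    -0.001]] 0.15
0.0 [[384.0, 168.0], [391.0, 160.0], [289.0, 129.0]] [125. 386.]
0.2 [[399.0, 118.0], [406.0, 110.0], [292.0, 82.0]] [ 97. 328.]
0.25 [[403.0, 104.0], [410.0, 96.0], [293.0, 69.0]] [ 88. 310.]
0.3 [[407.0, 89.0], [414.0, 82.0], [294.0, 55.0]] [ 78. 289.]
0.35 [[412.0, 73.0], [419.0, 66.0], [295.0, 40.0]] [ 67. 266.]
0.4 [[417.0, 56.0], [424.0, 50.0], [296.0, 25.0]] [ 54. 240.]
```

View pics/ov_scene.png

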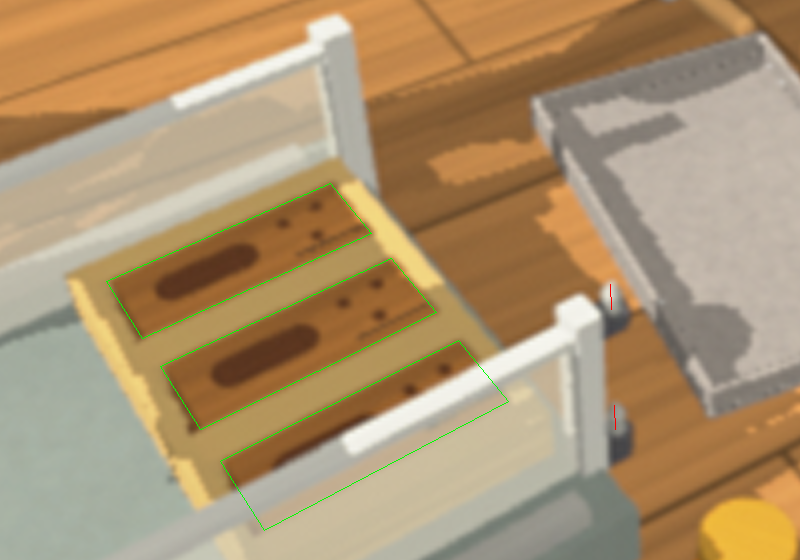

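View pics/ov_side.png

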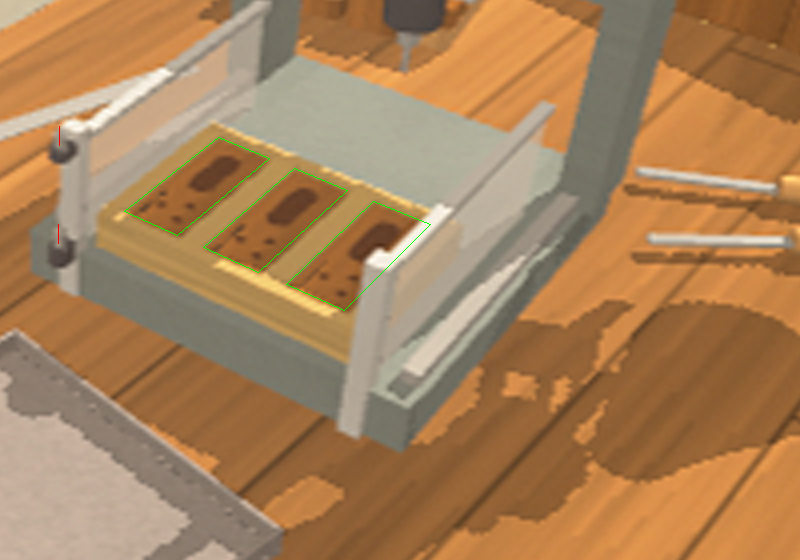

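```bash
cat >> h.py <<'E'
from scipy.spatial.transform import Rotation as Ro
def plan(target,zang=None):
    """world TCP target; zang deg desired tool-z world heading -> travel in tool axes, twist"""
    s=ctrl.get_state(); R=Ro.from_rotvec(s['tool_rot']).as_matrix()
    t=R.T@(np.array(target)-s['position']); tw=0
    if zang is not None:
        a=np.degrees(np.arctan2(R[1,2],R[0,2])); tw=-((zang-a+180)%360-180)
    print("pos",s['position'].round(4),"travel",t.round(4),"twist",np.radians(tw).round(4),"deg",round(tw,1),"q7",s['joint_positions'][6].round(2),"t",round(s['time'],2),'rows',np.linalg.norm(t)/.0625,abs(tw)/10.7)
E
python3 -m pendant '[{"travel":[-0.26,0,0],"twist":0},{"travel":[-0.26,0,0],"twist":0},{"travel":[-0.26,0,0],"twist":0},{"travel":[-0.26,0,0],"twist":0},{"travel":[-0.26,0,0],"twist":0},{"travel":[-0.26,0,0],"twist":0}]' -1 20
python3 -c "
from h import *
M=(.544,-.1512,.0693)
w=toW(M,[0,.0,0])[0]; plan((w[0],w[1],.48),-86)"
```

```text
time: 0.9
position: [0.2609, -0.5956, 0.4815]
tool_rot: [0.901, 1.378, -0.9]
ft_force: [-0.4, -0.3, -1.0]
grip_width: 0.399
pos [ 0.2609 -0.5956  0.4815] travel [ 0.0018  0.4377 -0.2935] twist 0.343 deg 19.7 q7 -0.05 t 0.9 rows 8.431160631426602 1.8369055587989354
```

```bash
python3 -m pendant '[{"travel":[0,0.438,-0.294],"twist":0.343},{"travel":[0,0.438,-0.294],"twist":0.343},{"travel":[0,0.438,-0.294],"twist":0.343},{"travel":[0,0.438,-0.294],"twist":0.343},{"travel":[0,0.438,-0.294],"twist":0.343},{"travel":[0,0.438,-0.294],"twist":0.343},{"travel":[0,0.438,-0.294],"twist":0.343},{"travel":[0,0.438,-0.294],"twist":0.343},{"travel":[0,0.438,-0.294],"twist":0.343},{"travel":[0,0.438,-0.294],"twist":0.343}]'
python3 -c "
from h import *
print(ctrl.get_state()['joint_positions'].round(2))
M=(.544,-.1512,.0693)
w=toW(M,[-.02,.0,0])[0]; plan((w[0],w[1],.30),-86)
snap('wrist','w1');"
```

```text
time: 2.15
position: [0.5446, -0.1475, 0.4788]
tool_rot: [1.153, 1.25, -1.155]
ft_force: [-0.6, 0.4, 0.8]
grip_width: 0.004
[ 0.53  0.17 -0.38  1.14  0.06  1.85 -1.32]
pos [ 0.5446 -0.1475  0.4788] travel [ 0.1789 -0.02    0.0041] twist 0.0059 deg 0.3 q7 -1.32 t 2.15 rows 2.8812703721253348 0.031851359654689146
```

View pics/w1.png

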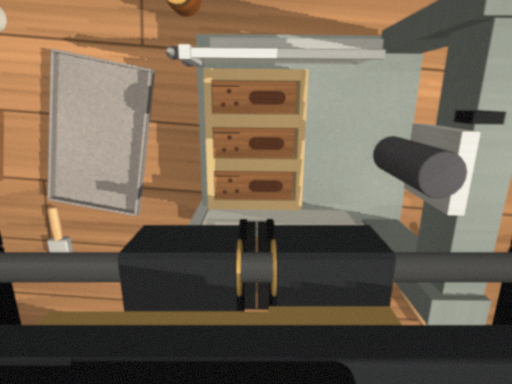

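```bash
python3 - <<'E'
from h import *
crop("w1",180,50,330,220,4.7,"c5"); crop("w1",30,20,180,220,3,"c6")
E
```

```text
(no output)
```

View pics/c5.png

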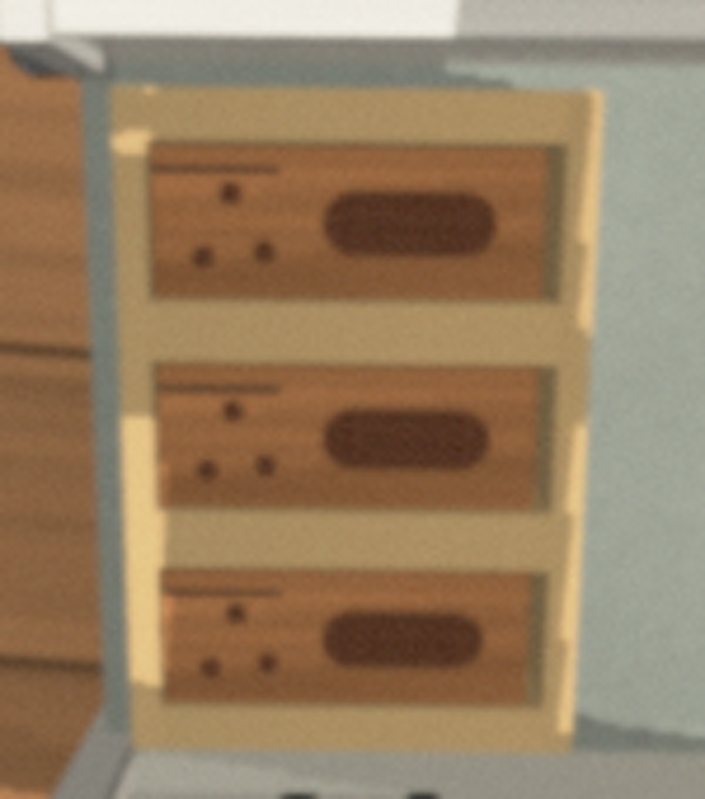

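View pics/c6.png

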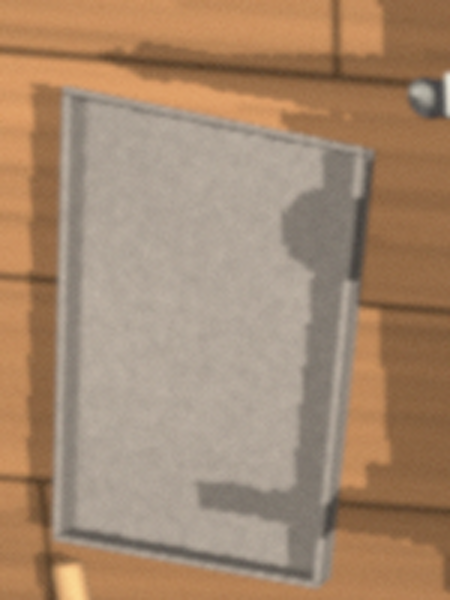

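```bash
cat >> h.py <<'E'
Tc=ctrl.camera_model("wrist")["T_tool_cam"]; Kw=ctrl.camera_model("wrist")["K"]
def addwrist(name,pos,rv):
    T=np.eye(4);T[:3,:3]=Ro.from_rotvec(rv).as_matrix();T[:3,3]=pos
    X=np.linalg.inv(T@Tc); CM[name]=dict(K=Kw,rvec=Ro.from_matrix(X[:3,:3]).as_rotvec(),tvec=X[:3,3])
def wsnap(f):
    s=ctrl.get_state(); snap('wrist',f); print('pose',f,s['position'].round(4).tolist(),s['tool_rot'].round(4).tolist(),'t',round(s['time'],2)); return s
E
python3 - <<'E'
from h import *
s=ctrl.get_state(); print(s['position'],s['tool_rot'])
addwrist("w",s['position'],s['tool_rot'])
a=cp(0,180,50,4.7);t=cp(0,30,20,3)
L=[(150,143),(547,145),(150,300),(548,300),(155,365),(540,367),(160,510),(537,510),(163,570),(530,572),(163,703),(527,705)]
P=[(cx+dx,y,80) for cx in(77,0,-77) for dx in(26,-26) for y in(80,-60)]
O=[("w",a(*u),q) for u,q in zip(L,P)]
p,r=fit(O,(.544,-.15,.07)); print(p.round(4),np.degrees(p[2])); print(r.round(1).tolist())
print(proj("w",toW(p,[(.137,.125,.172),(.137,.125,.058)])))
T=[("w",t(*u),q) for u,q in zip([(65,88),(373,150),(322,583),(55,537)],[(145,90,24),(145,-90,24),(-145,-90,24),(-145,90,24)])]
p,r=fit(T,(.522,.16,-.13)); print(p.round(4),np.degrees(p[2])); print(r.round(1).tolist())
E
```

```text
[ 0.54386447 -0.14992569  0.479303  ] [ 1.15529381  1.2473266  -1.15863781]
[ 0.5424 -0.1541  0.066 ] 3.7817079508512945
[[-0.1, 0.3], [0.0, 0.4], [0.9, -0.8], [-1.4, -0.4], [0.3, 0.2], [-0.2, 0.3], [0.1, -0.7], [-0.7, -0.2], [-0.1, 0.4], [0.3, 0.4], [0.7, -0.1], [-0.1, -0.1]]
[[168.01583397  49.987969  ]
 [185.94413245  59.69466824]]
[ 0.522   0.1534 -0.1294] -7.413821022735797
[[0.9, -1.5], [-0.7, -0.7], [0.1, 2.8], [-0.2, 1.3]]
```

```bash
python3 -c "
from h import *
M=(.5435,-.1515,.067)
w=toW(M,[-.077,-.045,0])[0]; print(w); plan((w[0],w[1],.17),-86.2)"
```

```text
[ 0.46968551 -0.20155418  0.        ]
pos [ 0.5439 -0.1499  0.4793] travel [ 0.3096 -0.0762  0.0468] twist 0.0055 deg 0.3 q7 -1.32 t 2.2 rows 5.155784088968863 0.029546567804594772
```

```bash
python3 -m pendant '[{"travel":[0.05,-0.076,0.047],"twist":0},{"travel":[0.05,-0.076,0.047],"twist":0},{"travel":[0.31,-0.076,0.047],"twist":0.005},{"travel":[0.31,-0.076,0.047],"twist":0.005},{"travel":[0.31,-0.076,0.047],"twist":0.005},{"travel":[0.31,-0.076,0.047],"twist":0.005},{"travel":[0.31,-0.076,0.047],"twist":0.005},{"travel":[0.31,-0.076,0.047],"twist":0.005}]'
python3 -c "
from h import *
M=(.5435,-.1515,.067)
w=toW(M,[-.077,-.045,0])[0]; print(w); plan((w[0],w[1],.066),-86.2); wsnap('w2')"
```

```text
time: 3.2
position: [0.4698, -0.2028, 0.1704]
tool_rot: [1.16, 1.244, -1.164]
ft_force: [0.5, 0.7, 1.4]
grip_width: 0.002
[ 0.46968551 -0.20155418  0.        ]
pos [ 0.4698 -0.2028  0.1704] travel [ 0.1044  0.0004 -0.001 ] twist -0.0012 deg -0.1 q7 -1.17 t 3.2 rows 1.670268086152227 0.006227714187616584
pose w2 [0.4698, -0.2028, 0.1704] [1.1602, 1.244, -1.1636] t 3.2
```

View pics/w2.png

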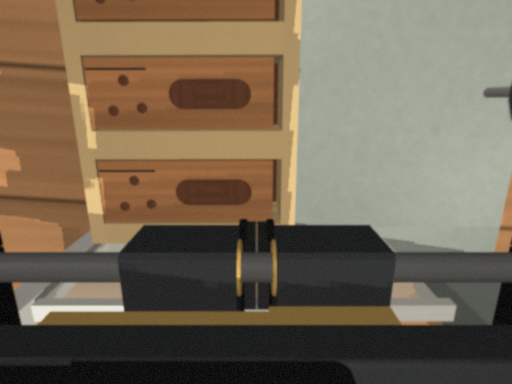

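```bash
python3 -m pendant '[{"travel":[0.06,0,-0.001],"twist":0},{"travel":[0.085,0,-0.001],"twist":0},{"travel":[0.095,0,-0.001],"twist":0},{"travel":[0.105,0,-0.001],"twist":0},{"travel":[0.105,0,-0.001],"twist":0}]'
python3 -m pendant '[{"travel":[-0.06,0,0],"twist":0},{"travel":[-0.12,0,0],"twist":0},{"travel":[-0.15,0.0,0],"twist":0},{"travel":[-0.15,0,0],"twist":0}]'
python3 -c "
from h import *
wsnap('w3')"
```

```text
time: 3.88
position: [0.4714, -0.2022, 0.0676]
tool_rot: [1.16, 1.24, -1.161]
ft_force: [0.0, -0.2, -0.9]
grip_width: 0.007
time: 4.38
position: [0.4738, -0.203, 0.2221]
tool_rot: [1.161, 1.232, -1.158]
ft_force: [-0.7, -0.0, 0.5]
grip_width: 0.008
pose w3 [0.4738, -0.203, 0.2221] [1.1608, 1.2317, -1.1581] t 4.38
```

View pics/w3.png

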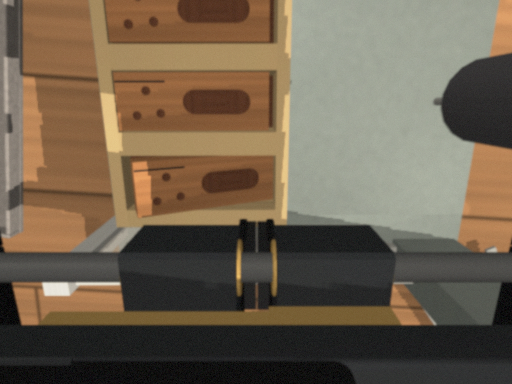

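```bash
python3 -c "
from h import *
M=(.5435,-.1515,.067)
w=toW(M,[-.077,.050,0])[0]; print(w); plan((w[0],w[1],.2),3.8)"
```

```text
[ 0.46332527 -0.10676732  0.        ]
pos [ 0.4725 -0.2025  0.2197] travel [ 0.0195 -0.0029 -0.0962] twist -1.5715 deg -90.0 q7 -1.16 t 4.42 rows 1.571036558612883 8.415237601406428
```

```bash
python3 -m pendant '[{"travel":[0,-0.003,-0.096],"twist":-0.18},{"travel":[0.01,-0.003,-0.096],"twist":-0.36},{"travel":[0.02,-0.003,-0.096],"twist":-0.54},{"travel":[0.02,-0.003,-0.096],"twist":-0.72},{"travel":[0.02,-0.003,-0.096],"twist":-0.9},{"travel":[0.02,-0.003,-0.096],"twist":-1.08},{"travel":[0.02,-0.003,-0.096],"twist":-1.26},{"travel":[0.02,-0.003,-0.096],"twist":-1.44},{"travel":[0.02,-0.003,-0.096],"twist":-1.572},{"travel":[0.02,-0.003,-0.096],"twist":-1.572}]' 0.52 25
python3 -c "
from h import *
wsnap('w4')
M=(.5435,-.1515,.067)
w=toW(M,[-.077,.050,0])[0]; print(w); plan((w[0],w[1],.089),3.8)"
```

```text
time: 5.68
position: [0.4626, -0.1068, 0.1984]
tool_rot: [-0.053, 1.569, 0.05]
ft_force: [0.0, 0.5, -0.3]
grip_width: 0.761
pose w4 [0.4626, -0.1068, 0.1984] [-0.0526, 1.5693, 0.0501] t 5.67
[ 0.46332527 -0.10676732  0.        ]
pos [ 0.4627 -0.1068  0.1986] travel [0.1096 0.0002 0.0005] twist -0.002 deg -0.1 q7 0.25 t 5.72 rows 1.7540596271760414 0.010759639906864132
```

View pics/w4.png

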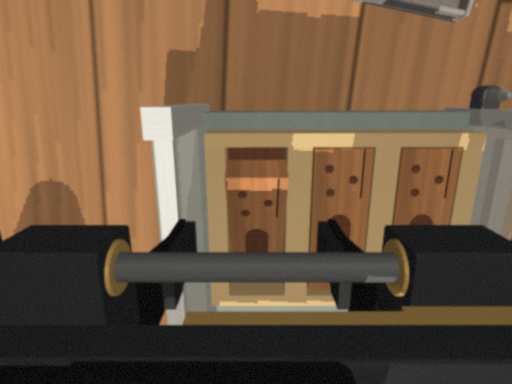

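```bash
python3 -m pendant '[{"travel":[0.06,0,0.0005],"twist":0},{"travel":[0.09,0,0.0005],"twist":0},{"travel":[0.109,0,0.0005],"twist":0},{"travel":[0.109,0,0.0005],"twist":0}]'
python3 -m pendant '[{"travel":[0.0,0,0],"twist":0},{"travel":[0,0,0],"twist":0},{"travel":[0,0,0],"twist":0},{"travel":[0,0,0],"twist":0},{"travel":[0,0,0],"twist":0}]' -1 25
```

```text
time: 6.22
position: [0.4617, -0.1066, 0.0879]
tool_rot: [-0.049, 1.573, 0.049]
ft_force: [0.6, -0.2, -1.2]
grip_width: 0.761
time: 6.85
position: [0.4623, -0.1067, 0.0885]
tool_rot: [-0.05, 1.572, 0.049]
ft_force: [0.5, 1.1, 2.8]
grip_width: 0.596
```

```bash
python3 -m pendant '[{"travel":[-0.02,0,0],"twist":0},{"travel":[-0.04,0,0],"twist":0},{"travel":[-0.08,0,0],"twist":0},{"travel":[-0.12,0,0],"twist":0},{"travel":[-0.17,0,0],"twist":0},{"travel":[-0.17,0,0],"twist":0}]'
python3 -c "
from h import *
snap('side','s1'); wsnap('w5')
crop('s1',200,60,440,240,3,'s1c')
T=(.522,.158,-.13)
w=toW(T,[-.088,0.04,0])[0]; print(w); plan((w[0],w[1],.2),-7.5)"
```

```text
time: 7.6
position: [0.4646, -0.1068, 0.2623]
tool_rot: [-0.051, 1.565, 0.047]
ft_force: [0.3, -0.3, -1.7]
grip_width: 0.595
pose w5 [0.4632, -0.1067, 0.2597] [-0.0504, 1.5689, 0.0478] t 7.65
[0.43992792 0.20907028 0.        ]
pos [ 0.4622 -0.1065  0.258 ] travel [ 0.0578  0.3164 -0.0024] twist 0.1935 deg 11.1 q7 0.26 t 7.7 rows 5.146454224057579 1.0359072498428434
```

View pics/s1c.png

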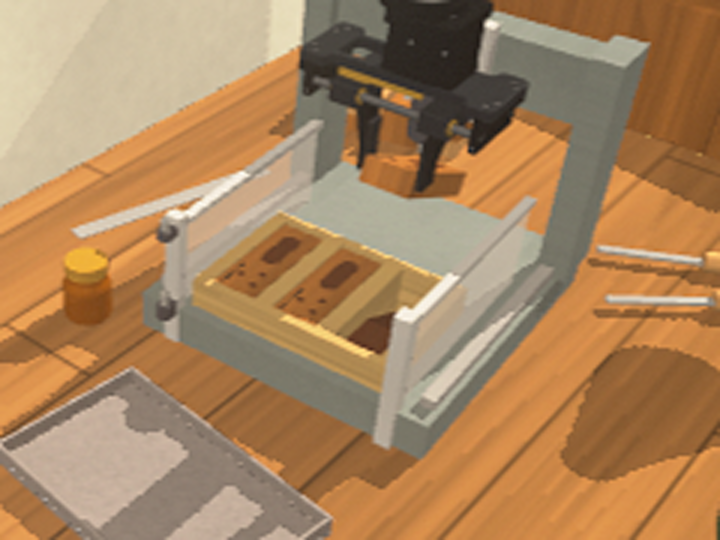

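View pics/w5.png

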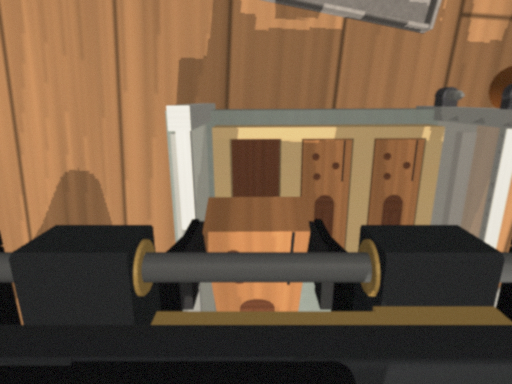

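```bash
python3 -m pendant '[{"travel":[0,0.06,-0.003],"twist":0},{"travel":[0,0.12,-0.003],"twist":0.1},{"travel":[0,0.18,-0.003],"twist":0.19},{"travel":[0.03,0.24,-0.003],"twist":0.19},{"travel":[0.06,0.29,-0.003],"twist":0.19},{"travel":[0.06,0.32,-0.003],"twist":0.19},{"travel":[0.06,0.32,-0.003],"twist":0.19}]'
python3 -c "
from h import *
snap('side','s2'); wsnap('w6'); snap('scene','n2')
m=CM['scene'];Rm=Ro.from_rotvec(m['rvec']).as_matrix();C=-Rm.T@m['tvec']
for nm,uv in(('bottle',(381,238)),('jar',(277,320))):
    d=Rm.T@np.linalg.inv(m['K'])@np.array([*uv,1]); print(nm,(C-d*C[2]/d[2]).round(3))
"
```

```text
time: 8.57
position: [0.4367, 0.2149, 0.1957]
tool_rot: [0.095, 1.575, -0.096]
ft_force: [0.5, -0.8, -1.2]
grip_width: 0.593
pose w6 [0.4377, 0.2129, 0.196] [0.0968, 1.5737, -0.0995] t 8.62
bottle [0.734 0.343 0.   ]
jar [ 0.789 -0.005  0.   ]
```

View pics/s2.png

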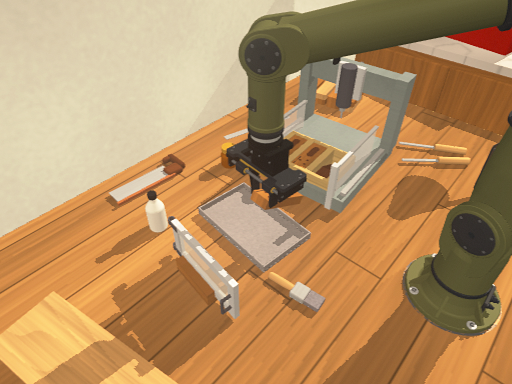

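View pics/w6.png

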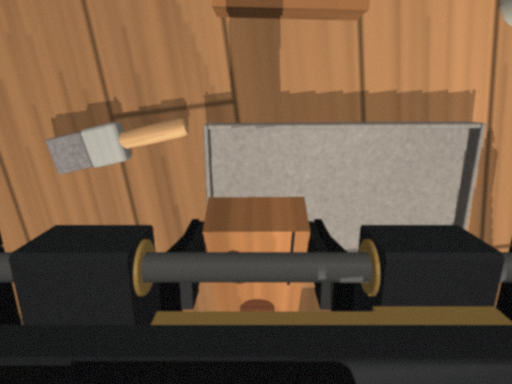

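View pics/n2.png

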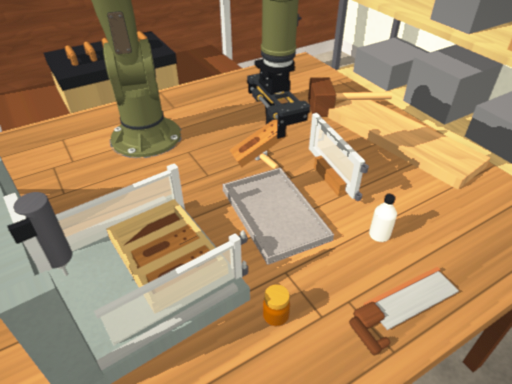

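```bash
python3 -c "
from h import *
crop('w6',180,100,512,240,2.4,'w6c')
addwrist('w',[0.4377,0.2129,0.196],[0.0968,1.5737,-0.0995])
T=(.522,.158,-.13)
print(proj('w',toW(T,[(-.145,.09,.024),(.145,.09,.024)])))
p,r=fit([('w',(206.5,124),(-145,90,24)),('w',(481.5,122.5),(145,90,24))],T);print(p,r)
"
```

```text
[[204.05898397 126.09132606]
 [488.73906575 127.60694936]]
[ 0.51980645  0.16178898 -0.12008343] [[-6.00175711  0.05021084]
 [ 4.68158685  0.1831581 ]]
```

View pics/w6c.png

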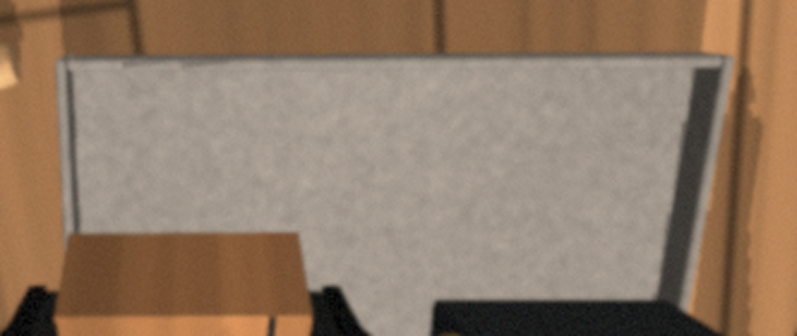

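```bash
python3 -c "
from h import *
T=(.521,.161,-.127)
w=toW(T,[-.088,0.05,0])[0]; print(w); plan((w[0],w[1],.025),-7.3)"
```

```text
[0.44004167 0.2217433  0.        ]
pos [0.4389 0.2111 0.1968] travel [0.1718 0.0111 0.0004] twist -0.0015 deg -0.1 q7 -0.64 t 8.72 rows 2.7538915257104817 0.007947604366851546
```

```bash
python3 -m pendant '[{"travel":[0.06,0.011,0],"twist":0},{"travel":[0.1,0.011,0],"twist":0},{"travel":[0.115,0.011,0],"twist":0},{"travel":[0.13,0.011,0],"twist":0},{"travel":[0.145,0.011,0],"twist":0},{"travel":[0.16,0.011,0],"twist":0},{"travel":[0.17,0.011,0],"twist":0},{"travel":[0.172,0.011,0],"twist":0}]'
python3 -c "
from h import *
snap('side','s3');crop('s3',170,140,350,290,4,'s3c')"
```

```text
time: 9.72
position: [0.4392, 0.2214, 0.0241]
tool_rot: [0.099, 1.573, -0.103]
ft_force: [0.5, 0.1, 1.9]
grip_width: 0.596
```

View pics/s3c.png

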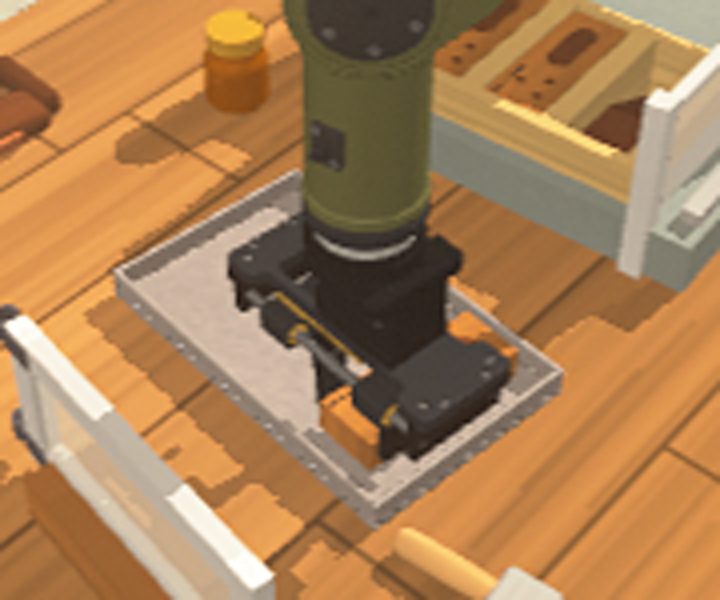

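```bash
python3 -m pendant '[{"travel":[0.003,0,0],"twist":0},{"travel":[0.005,0,0],"twist":0}]'
python3 -m pendant '[{"travel":[0,0,0],"twist":0},{"travel":[0,0,0],"twist":0},{"travel":[0,0,0],"twist":0}]' 0.52 25
python3 -m pendant '[{"travel":[-0.06,0,0],"twist":0},{"travel":[-0.12,0,0],"twist":0},{"travel":[-0.18,0,0],"twist":0},{"travel":[-0.24,0,0],"twist":0},{"travel":[-0.24,0,0],"twist":0}]' -1
python3 -c "
from h import *
wsnap('w7')
M=(.5435,-.1515,.067)
w=toW(M,[0,-.045,0])[0]; print(w); plan((w[0],w[1],.26),-86.2)"
```

```text
time: 10.02
position: [0.4394, 0.2214, 0.0193]
tool_rot: [0.099, 1.572, -0.103]
ft_force: [0.2, 1.0, 1.8]
grip_width: 0.595
time: 10.4
position: [0.4394, 0.2213, 0.0193]
tool_rot: [0.099, 1.572, -0.104]
ft_force: [0.6, -0.6, 0.3]
grip_width: 0.751
time: 11.02
position: [0.4429, 0.2233, 0.2642]
tool_rot: [0.101, 1.563, -0.101]
ft_force: [-0.2, 0.3, -0.5]
grip_width: 0.279
pose w7 [0.4429, 0.2233, 0.2642] [0.1014, 1.5634, -0.1014] t 11.03
[ 0.54651274 -0.19639904  0.        ]
pos [0.4415 0.2224 0.2613] travel [ 0.0021 -0.4018  0.1581] twist 1.3752 deg 78.8 q7 -0.64 t 11.07 rows 6.908137841705819 7.364031795616177
```

View pics/w7.png

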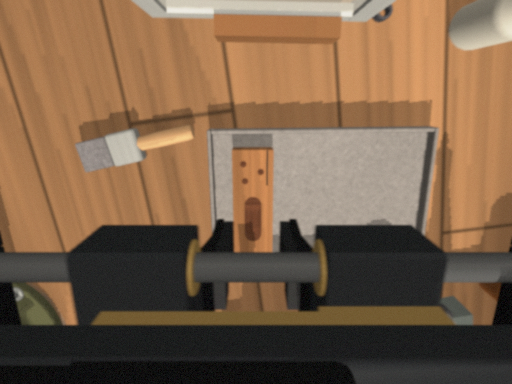

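```bash
python3 -m pendant '[{"travel":[0,-0.06,0.024],"twist":0.17},{"travel":[0,-0.12,0.047],"twist":0.34},{"travel":[0,-0.175,0.07],"twist":0.51},{"travel":[0,-0.23,0.09],"twist":0.68},{"travel":[0,-0.29,0.113],"twist":0.85},{"travel":[0,-0.345,0.136],"twist":1.02},{"travel":[0,-0.402,0.158],"twist":1.2},{"travel":[0.05,-0.402,0.158],"twist":1.37},{"travel":[0.1,-0.402,0.158],"twist":1.375},{"travel":[0.1,-0.402,0.158],"twist":1.375}]' -1
python3 -c "
from h import *
M=(.5435,-.1515,.067)
w=toW(M,[0,-.045,0])[0]; print(w); plan((w[0],w[1],.066),-86.2)"
```

```text
time: 12.32
position: [0.542, -0.1955, 0.156]
tool_rot: [1.157, 1.251, -1.166]
ft_force: [-0.2, -0.9, 0.2]
grip_width: 0.007
[ 0.54651274 -0.19639904  0.        ]
pos [ 0.542  -0.1955  0.156 ] travel [0.09   0.0054 0.0015] twist 0.0007 deg 0.0 q7 -1.28 t 12.32 rows 1.4422122906399348 0.0035976407738333104
```

```bash
python3 -m pendant '[{"travel":[0.04,0.004,0.001],"twist":0},{"travel":[0.07,0.004,0.001],"twist":0},{"travel":[0.08,0.004,0.001],"twist":0},{"travel":[0.091,0.004,0.001],"twist":0},{"travel":[0.091,0.004,0.001],"twist":0}]'
python3 -m pendant '[{"travel":[-0.06,0,0],"twist":0},{"travel":[-0.12,0,0],"twist":0},{"travel":[-0.14,0.0,0],"twist":0},{"travel":[-0.14,0,0],"twist":0}]'
python3 -c "
from h import *
wsnap('w8')
M=(.5435,-.1515,.067)
w=toW(M,[0,.048,0])[0]; print(w); plan((w[0],w[1],.19),3.8)"
```

```text
time: 12.95
position: [0.5453, -0.1961, 0.0655]
tool_rot: [1.157, 1.25, -1.166]
ft_force: [0.0, -0.1, -0.2]
grip_width: 0.009
time: 13.45
position: [0.5485, -0.1968, 0.2089]
tool_rot: [1.157, 1.244, -1.163]
ft_force: [0.1, 0.5, -0.2]
grip_width: 0.002
pose w8 [0.5485, -0.1968, 0.2089] [1.1572, 1.244, -1.1632] t 13.45
[ 0.54028641 -0.1036077   0.        ]
pos [ 0.5473 -0.1965  0.2066] travel [ 0.0168 -0.0006 -0.0932] twist -1.5699 deg -89.9 q7 -1.28 t 13.5 rows 1.5145941942374443 8.406282505990418
```

View pics/w8.png

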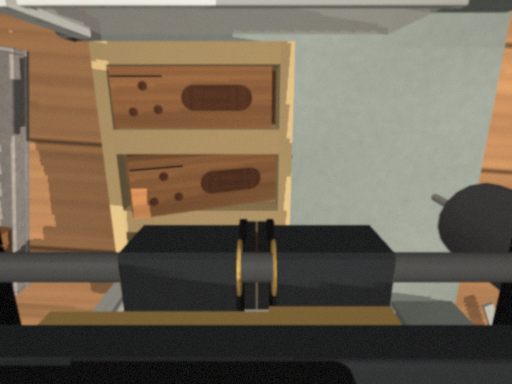

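Blank 2 is tipped too (front end lifted at (140,202)). Turn and grasp.

```bash
python3 -m pendant '[{"travel":[0,0,-0.05],"twist":-0.18},{"travel":[0.01,0,-0.093],"twist":-0.36},{"travel":[0.017,0,-0.093],"twist":-0.54},{"travel":[0.017,0,-0.093],"twist":-0.72},{"travel":[0.017,0,-0.093],"twist":-0.9},{"travel":[0.017,0,-0.093],"twist":-1.08},{"travel":[0.017,0,-0.093],"twist":-1.26},{"travel":[0.017,0,-0.093],"twist":-1.44},{"travel":[0.017,0,-0.093],"twist":-1.57},{"travel":[0.017,0,-0.093],"twist":-1.57}]' 0.52 25
python3 -c "
from h import *
wsnap('w9')
M=(.5435,-.1515,.067)
w=toW(M,[0,.048,0])[0]; print(w); plan((w[0],w[1],.089),3.8)"
```

```text
time: 14.75
position: [0.5399, -0.1036, 0.1882]
tool_rot: [-0.049, 1.581, 0.053]
ft_force: [-1.0, -0.0, 0.1]
grip_width: 0.757
pose w9 [0.5399, -0.1036, 0.1882] [-0.049, 1.5814, 0.0531] t 14.75
[ 0.54028641 -0.1036077   0.        ]
pos [ 0.5401 -0.1037  0.1885] travel [ 0.0995 -0.0002  0.0013] twist -0.0025 deg -0.1 q7 0.12 t 14.8 rows 1.5914560539776759 0.01324071235536972
```

View pics/w9.png

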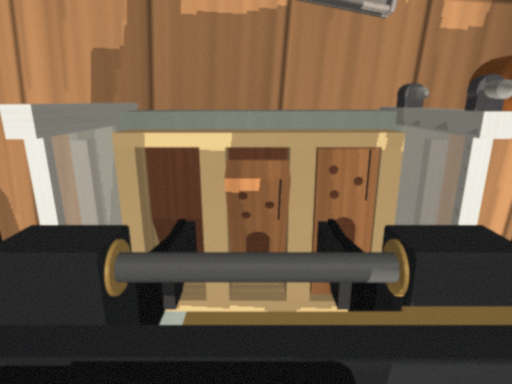

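```bash
python3 -m pendant '[{"travel":[0.06,0,0.001],"twist":0},{"travel":[0.085,0,0.001],"twist":0},{"travel":[0.0995,0,0.001],"twist":0},{"travel":[0.0995,0,0.001],"twist":0}]'
python3 -m pendant '[{"travel":[0.0,0,0],"twist":0},{"travel":[0,0,0],"twist":0},{"travel":[0,0,0],"twist":0},{"travel":[0,0,0],"twist":0},{"travel":[0,0,0],"twist":0}]' -1 25
python3 -m pendant '[{"travel":[-0.02,0,0],"twist":0},{"travel":[-0.04,0,0],"twist":0},{"travel":[-0.08,0,0],"twist":0},{"travel":[-0.12,0,0],"twist":0},{"travel":[-0.17,0,0],"twist":0},{"travel":[-0.17,0,0],"twist":0}]'
python3 -c "
from h import *
wsnap('w10')
T=(.521,.161,-.127)
w=toW(T,[0,0.05,0])[0]; print(w); plan((w[0],w[1],.2),-7.3)"
```

```text
time: 15.3
position: [0.5395, -0.1033, 0.0882]
tool_rot: [-0.047, 1.583, 0.052]
ft_force: [0.4, 0.6, 0.8]
grip_width: 0.758
time: 15.92
position: [0.5402, -0.1033, 0.089]
tool_rot: [-0.048, 1.581, 0.052]
ft_force: [0.3, 0.1, 3.0]
grip_width: 0.596
time: 16.68
position: [0.5441, -0.1035, 0.2641]
tool_rot: [-0.049, 1.574, 0.05]
ft_force: [0.1, -0.2, -1.0]
grip_width: 0.59
pose w10 [0.5441, -0.1035, 0.2641] [-0.0493, 1.5736, 0.0499] t 16.68
[0.52733294 0.21059732 0.        ]
pos [ 0.5427 -0.1035  0.2614] travel [0.0619 0.3144 0.0049] twist 0.1905 deg 10.9 q7 0.14 t 16.73 rows 5.126825934602287 1.020158880117099
```

View pics/w10.png

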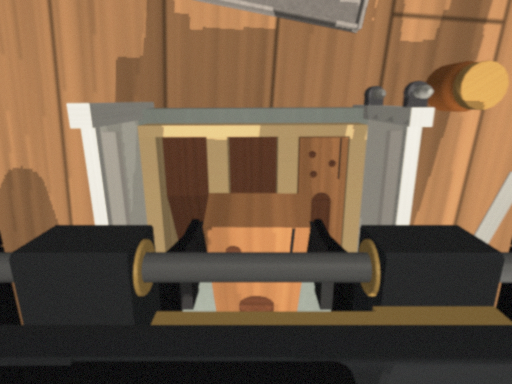

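```bash
python3 -m pendant '[{"travel":[0,0.06,0.002],"twist":0},{"travel":[0,0.12,0.004],"twist":0.1},{"travel":[0,0.18,0.005],"twist":0.19},{"travel":[0.03,0.24,0.005],"twist":0.19},{"travel":[0.062,0.29,0.005],"twist":0.19},{"travel":[0.062,0.314,0.005],"twist":0.19},{"travel":[0.062,0.314,0.005],"twist":0.19}]'
python3 -c "
from h import *
wsnap('w11'); snap('scene','n3')
T=(.521,.161,-.127)
w=toW(T,[0,0.05,0])[0]; print(w); plan((w[0],w[1],.021),-7.3)"
```

```text
time: 17.6
position: [0.525, 0.2126, 0.1982]
tool_rot: [0.096, 1.58, -0.095]
ft_force: [0.1, -1.3, -0.6]
grip_width: 0.593
pose w11 [0.525, 0.2126, 0.1982] [0.0963, 1.5805, -0.095] t 17.6
[0.52733294 0.21059732 0.        ]
pos [0.527  0.2091 0.199 ] travel [0.178  0.0018 0.0018] twist 0.0002 deg 0.0 q7 -0.69 t 17.7 rows 2.848015393950402 0.0010045325671098357
```

View pics/w11.png

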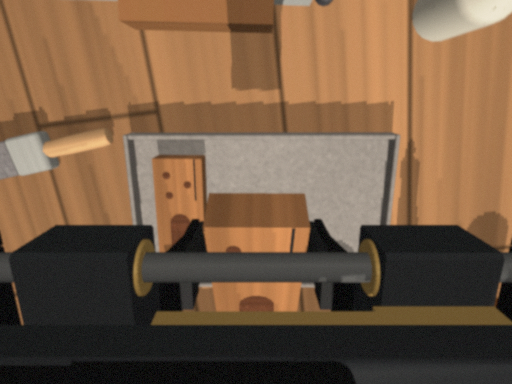

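View pics/n3.png

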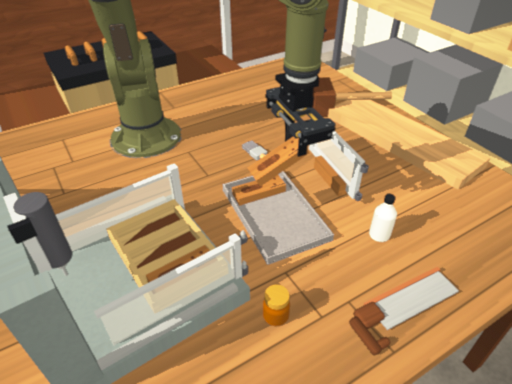

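```bash
python3 -m pendant '[{"travel":[0.06,0.002,0.002],"twist":0},{"travel":[0.1,0.002,0.002],"twist":0},{"travel":[0.115,0.002,0.002],"twist":0},{"travel":[0.13,0.002,0.002],"twist":0},{"travel":[0.145,0.002,0.002],"twist":0},{"travel":[0.16,0.002,0.002],"twist":0},{"travel":[0.17,0.002,0.002],"twist":0},{"travel":[0.178,0.002,0.002],"twist":0},{"travel":[0.18,0.002,0.002],"twist":0}]'
python3 -m pendant '[{"travel":[0,0,0],"twist":0},{"travel":[0,0,0],"twist":0},{"travel":[0,0,0],"twist":0}]' 0.52 25
python3 -m pendant '[{"travel":[-0.06,0,0],"twist":0},{"travel":[-0.12,0,0],"twist":0},{"travel":[-0.18,0,0],"twist":0},{"travel":[-0.24,0,0],"twist":0},{"travel":[-0.24,0,0],"twist":0}]' -1
python3 -c "
from h import *
wsnap('w12')
M=(.5435,-.1515,.067)
w=toW(M,[0.077,-.045,0])[0]; print(w); plan((w[0],w[1],.26),-86.2)"
```

```text
time: 18.82
position: [0.5272, 0.2105, 0.0188]
tool_rot: [0.099, 1.579, -0.101]
ft_force: [-3.9, -0.8, 10.3]
grip_width: 0.593
time: 19.2
position: [0.5272, 0.2102, 0.0187]
tool_rot: [0.099, 1.579, -0.102]
ft_force: [-0.3, -0.6, 0.0]
grip_width: 0.744
time: 19.82
position: [0.5321, 0.2122, 0.2642]
tool_rot: [0.101, 1.57, -0.099]
ft_force: [0.2, -0.5, -0.7]
grip_width: 0.274
pose w12 [0.5321, 0.2122, 0.2642] [0.1012, 1.5696, -0.0991] t 19.82
[ 0.62333998 -0.19124389  0.        ]
pos [0.5308 0.2112 0.2611] travel [ 0.0007 -0.3874  0.143 ] twist 1.377 deg 78.9 q7 -0.68 t 19.88 rows 6.6071288879144054 7.373265645092246
```

View pics/w12.png

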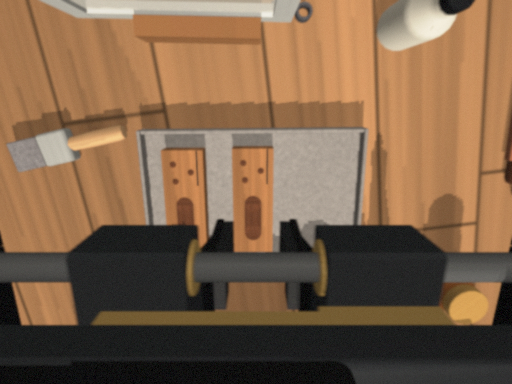

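```bash
python3 -m pendant '[{"travel":[0,-0.06,0.022],"twist":0.17},{"travel":[0,-0.12,0.044],"twist":0.34},{"travel":[0,-0.17,0.063],"twist":0.51},{"travel":[0,-0.225,0.083],"twist":0.68},{"travel":[0,-0.28,0.103],"twist":0.85},{"travel":[0,-0.335,0.124],"twist":1.02},{"travel":[0,-0.387,0.143],"twist":1.2},{"travel":[0.05,-0.387,0.143],"twist":1.377},{"travel":[0.1,-0.387,0.143],"twist":1.377},{"travel":[0.1,-0.387,0.143],"twist":1.377}]' -1
python3 -c "
from h import *
M=(.5435,-.1515,.067)
w=toW(M,[0.077,-.045,0])[0]; print(w); plan((w[0],w[1],.066),-86.2)"
```

```text
time: 21.12
position: [0.6185, -0.1902, 0.1542]
tool_rot: [1.154, 1.256, -1.171]
ft_force: [-0.2, 0.5, -0.0]
grip_width: 0.006
[ 0.62333998 -0.19124389  0.        ]
pos [ 0.6185 -0.1902  0.1542] travel [0.0881 0.0063 0.0018] twist 0.0002 deg 0.0 q7 -1.37 t 21.12 rows 1.413904882843623 0.0008044847019923764
```

```bash
python3 -m pendant '[{"travel":[0.04,0.005,0.001],"twist":0},{"travel":[0.07,0.005,0.001],"twist":0},{"travel":[0.08,0.005,0.001],"twist":0},{"travel":[0.089,0.005,0.001],"twist":0},{"travel":[0.089,0.005,0.001],"twist":0}]'
python3 -m pendant '[{"travel":[-0.06,0,0],"twist":0},{"travel":[-0.12,0,0],"twist":0},{"travel":[-0.14,0.0,0],"twist":0},{"travel":[-0.14,0,0],"twist":0}]'
python3 -c "
from h import *
wsnap('w13')
M=(.5435,-.1515,.067)
w=toW(M,[0.077,.048,0])[0]; print(w); plan((w[0],w[1],.19),3.8)"
```

```text
time: 21.75
position: [0.6225, -0.1906, 0.066]
tool_rot: [1.155, 1.255, -1.17]
ft_force: [0.5, 1.0, 0.2]
grip_width: 0.004
time: 22.25
position: [0.626, -0.1913, 0.2087]
tool_rot: [1.155, 1.25, -1.168]
ft_force: [0.4, 0.6, -0.2]
grip_width: 0.007
pose w13 [0.626, -0.1913, 0.2087] [1.1555, 1.25, -1.1681] t 22.25
[ 0.61711364 -0.09845255  0.        ]
pos [ 0.6247 -0.1911  0.2061] travel [ 0.0165 -0.0012 -0.0929] twist -1.5706 deg -90.0 q7 -1.36 t 22.3 rows 1.5098666388015676 8.410373096402818
```

View pics/w13.png

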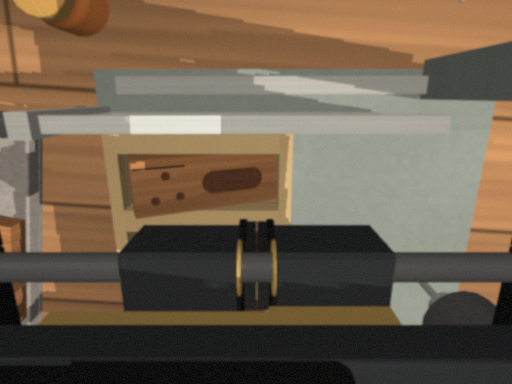

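```bash
python3 -m pendant '[{"travel":[0,0,-0.05],"twist":-0.18},{"travel":[0.01,0,-0.093],"twist":-0.36},{"travel":[0.017,0,-0.093],"twist":-0.54},{"travel":[0.017,0,-0.093],"twist":-0.72},{"travel":[0.017,0,-0.093],"twist":-0.9},{"travel":[0.017,0,-0.093],"twist":-1.08},{"travel":[0.017,0,-0.093],"twist":-1.26},{"travel":[0.017,0,-0.093],"twist":-1.44},{"travel":[0.017,0,-0.093],"twist":-1.57},{"travel":[0.017,0,-0.093],"twist":-1.57}]' 0.52 25
python3 -c "
from h import *
wsnap('w14')
M=(.5435,-.1515,.067)
w=toW(M,[0.077,.048,0])[0]; print(w); plan((w[0],w[1],.089),3.8)"
```

```text
time: 23.55
position: [0.6169, -0.0982, 0.187]
tool_rot: [-0.047, 1.59, 0.054]
ft_force: [-0.4, 0.5, -0.5]
grip_width: 0.759
pose w14 [0.6169, -0.0982, 0.187] [-0.0474, 1.5902, 0.0541] t 23.55
[ 0.61711364 -0.09845255  0.        ]
pos [ 0.6172 -0.0983  0.1874] travel [ 0.0984 -0.0007  0.0018] twist -0.003 deg -0.2 q7 -0.0 t 23.6 rows 1.5740005920980982 0.01602724447096592
```

View pics/w14.png

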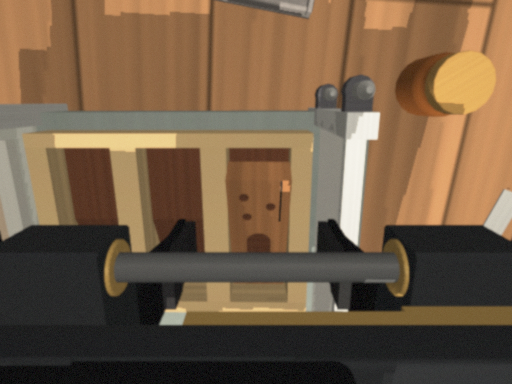

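```bash
python3 -m pendant '[{"travel":[0.06,0,0.001],"twist":0},{"travel":[0.085,0,0.001],"twist":0},{"travel":[0.098,0,0.001],"twist":0},{"travel":[0.098,0,0.001],"twist":0}]'
python3 -m pendant '[{"travel":[0.0,0,0],"twist":0},{"travel":[0,0,0],"twist":0},{"travel":[0,0,0],"twist":0},{"travel":[0,0,0],"twist":0},{"travel":[0,0,0],"twist":0}]' -1 25
python3 -m pendant '[{"travel":[-0.02,0,0],"twist":0},{"travel":[-0.04,0,0],"twist":0},{"travel":[-0.08,0,0],"twist":0},{"travel":[-0.12,0,0],"twist":0},{"travel":[-0.17,0,0],"twist":0},{"travel":[-0.17,0,0],"twist":0}]'
python3 -c "
from h import *
wsnap('w15')
T=(.521,.161,-.127)
w=toW(T,[0.088,0.05,0])[0]; print(w); plan((w[0],w[1],.2),-7.3)"
```

```text
time: 24.1
position: [0.6158, -0.0977, 0.0887]
tool_rot: [-0.046, 1.591, 0.053]
ft_force: [0.5, -1.0, 0.3]
grip_width: 0.762
time: 24.72
position: [0.6166, -0.0975, 0.0896]
tool_rot: [-0.046, 1.589, 0.053]
ft_force: [0.8, 1.4, 4.4]
grip_width: 0.593
time: 25.48
position: [0.6221, -0.0977, 0.2656]
tool_rot: [-0.047, 1.581, 0.051]
ft_force: [0.5, 0.7, -1.6]
grip_width: 0.59
pose w15 [0.6221, -0.0977, 0.2656] [-0.0472, 1.5806, 0.0514] t 25.48
[0.61462422 0.19945134 0.        ]
pos [ 0.6207 -0.0979  0.2626] travel [0.0635 0.2969 0.0135] twist 0.1902 deg 10.9 q7 0.01 t 25.52 rows 4.862405301384457 1.0183892123613902
```

View pics/w15.png

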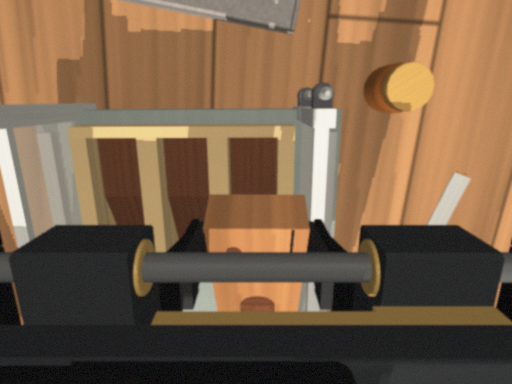

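```bash
python3 -m pendant '[{"travel":[0,0.06,0.003],"twist":0},{"travel":[0,0.12,0.006],"twist":0.1},{"travel":[0,0.18,0.01],"twist":0.19},{"travel":[0.03,0.24,0.013],"twist":0.19},{"travel":[0.063,0.297,0.013],"twist":0.19},{"travel":[0.063,0.297,0.013],"twist":0.19},{"travel":[0.063,0.297,0.013],"twist":0.19}]'
python3 -c "
from h import *
wsnap('w16')
T=(.521,.161,-.127)
w=toW(T,[0.088,0.05,0])[0]; print(w); plan((w[0],w[1],.021),-7.3)"
```

```text
time: 26.4
position: [0.6132, 0.1994, 0.1991]
tool_rot: [0.099, 1.586, -0.099]
ft_force: [-0.8, -0.2, -1.6]
grip_width: 0.593
pose w16 [0.6132, 0.1994, 0.1991] [0.0995, 1.5863, -0.0988] t 26.4
[0.61462422 0.19945134 0.        ]
pos [0.6142 0.1979 0.1999] travel [0.1789 0.0017 0.003 ] twist -0.0011 deg -0.1 q7 -0.69 t 26.45 rows 2.8628834368345086 0.005842505692570077
```

View pics/w16.png

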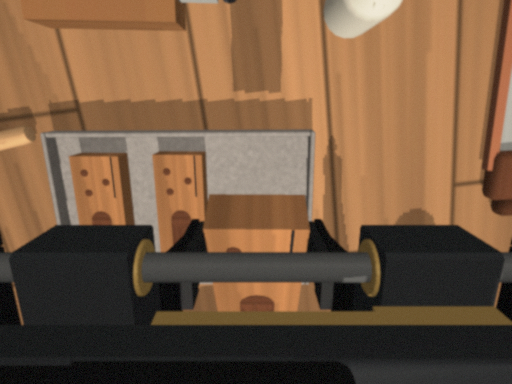

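```bash
python3 -m pendant '[{"travel":[0.06,0.002,-0.001],"twist":0},{"travel":[0.1,0.002,-0.001],"twist":0},{"travel":[0.115,0.002,-0.001],"twist":0},{"travel":[0.13,0.002,-0.001],"twist":0},{"travel":[0.145,0.002,-0.001],"twist":0},{"travel":[0.16,0.002,-0.001],"twist":0},{"travel":[0.17,0.002,-0.001],"twist":0},{"travel":[0.178,0.002,-0.001],"twist":0},{"travel":[0.18,0.002,-0.001],"twist":0}]'
python3 -m pendant '[{"travel":[0,0,0],"twist":0},{"travel":[0,0,0],"twist":0},{"travel":[0,0,0],"twist":0}]' 0.4 25
python3 -m pendant '[{"travel":[-0.06,0,0],"twist":0},{"travel":[-0.12,0,0],"twist":0},{"travel":[-0.18,0,0],"twist":0},{"travel":[-0.24,0,0],"twist":0},{"travel":[-0.3,0,0],"twist":0},{"travel":[-0.3,0,0],"twist":0}]' -1
python3 -c "
from h import *
wsnap('w17'); snap('scene','n4'); crop('n4',210,100,410,250,4,'n4c')
"
```

```text
time: 27.58
position: [0.6103, 0.2001, 0.0194]
tool_rot: [0.101, 1.585, -0.101]
ft_force: [-0.5, 0.9, 1.8]
grip_width: 0.597
time: 27.95
position: [0.6104, 0.1999, 0.0195]
tool_rot: [0.101, 1.585, -0.101]
ft_force: [0.4, 0.1, -0.5]
grip_width: 0.694
time: 28.7
position: [0.6172, 0.2013, 0.3257]
tool_rot: [0.104, 1.576, -0.098]
ft_force: [-0.2, 1.2, 0.3]
grip_width: 0.101
pose w17 [0.6172, 0.2013, 0.3257] [0.1041, 1.5758, -0.0983] t 28.7
```

View pics/w17.png

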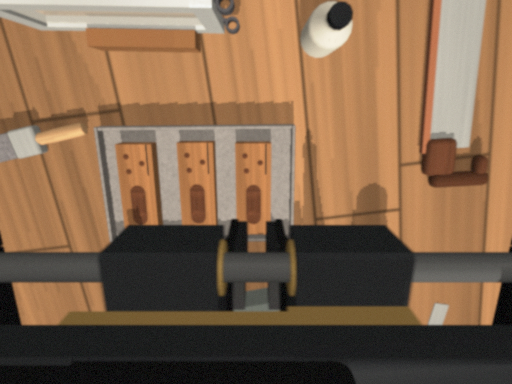

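View pics/n4c.png

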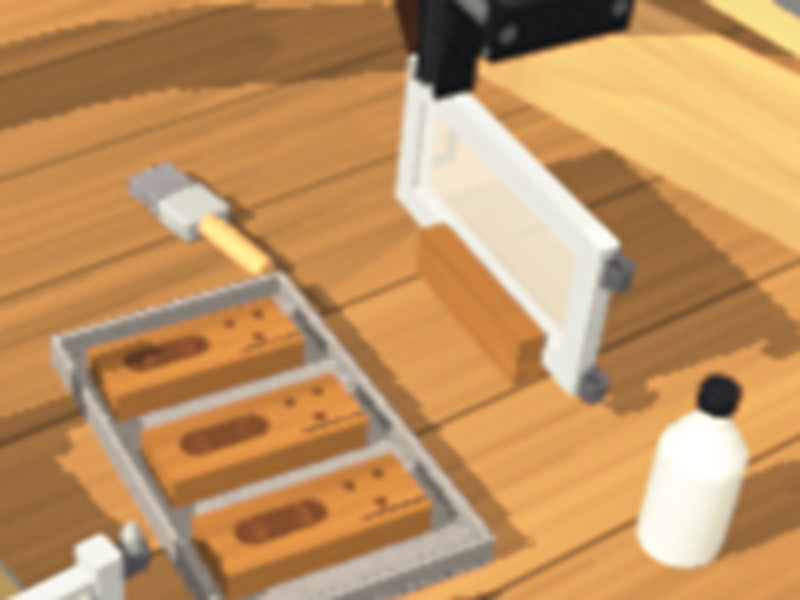

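```bash
python3 -c "
from h import *
D=(.4687,.3929,-.1589)
w=toW(D,[0.03,0,0])[0]; print(w); plan((w[0],w[1],.26),-99.1)"
```

```text
[0.49832206 0.38815304 0.        ]
pos [0.6155 0.1998 0.3199] travel [ 0.0618  0.1719 -0.1394] twist 1.601 deg 91.7 q7 -0.67 t 28.8 rows 3.6761197389768054 8.572893819858713
```

```bash
python3 -m pendant '[{"travel":[0,0.03,-0.025],"twist":0.18},{"travel":[0,0.06,-0.05],"twist":0.36},{"travel":[0,0.1,-0.08],"twist":0.54},{"travel":[0,0.14,-0.11],"twist":0.72},{"travel":[0,0.172,-0.139],"twist":0.9},{"travel":[0,0.172,-0.139],"twist":1.08},{"travel":[0,0.172,-0.139],"twist":1.26},{"travel":[0.02,0.172,-0.139],"twist":1.44},{"travel":[0.04,0.172,-0.139],"twist":1.6},{"travel":[0.06,0.172,-0.139],"twist":1.6}]' -0.2 25
python3 -m pendant '[{"travel":[0,0,0],"twist":0},{"travel":[0,0,0],"twist":0}]'
python3 -c "
from h import *
print(ctrl.get_state()['joint_positions'].round(2))
wsnap('w18')"
```

```text
time: 30.05
position: [0.4981, 0.3871, 0.2588]
tool_rot: [1.315, 1.141, -1.341]
ft_force: [-0.7, 0.8, 0.4]
grip_width: 0.398
time: 30.3
position: [0.4979, 0.3867, 0.258]
tool_rot: [1.313, 1.141, -1.343]
ft_force: [0.9, -0.7, -0.0]
grip_width: 0.397
[-0.21  0.34 -0.63  1.42  0.19  1.47 -2.57]
pose w18 [0.4979, 0.3867, 0.258] [1.3133, 1.1406, -1.3425] t 30.3
```

View pics/w18.png

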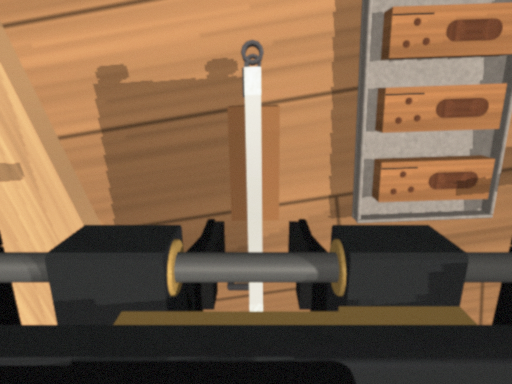

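```bash
python3 -c "
from h import *
crop('w18',220,20,290,320,2,'w18c')
im=cv2.imread('pics/w18.png'); cv2.imwrite('pics/w18d.png',cv2.resize(im[25:125,200:310],None,fx=6,fy=6,interpolation=cv2.INTER_CUBIC))
"
```

```text
(no output)
```

View pics/w18d.png

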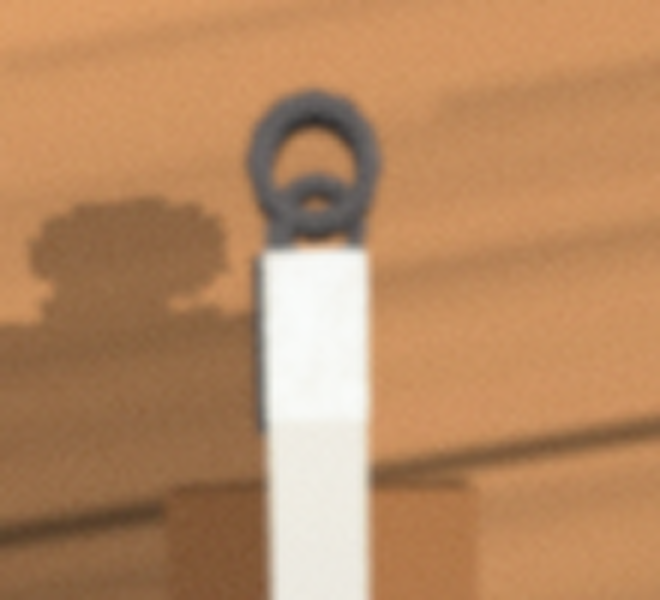

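View pics/w18c.png

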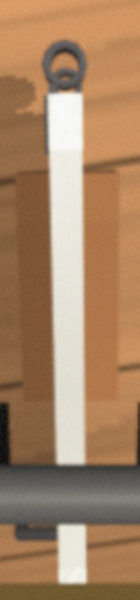

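```bash
python3 - <<'E'
from h import *
addwrist('w',[0.4979,0.3867,0.258],[1.3133,1.1406,-1.3425])
O=[('w',(251.9,50.4),(137,0,120)),('w',(252.3,59.1),(137,0,24)),('w',(243.4,66.3),(125,7,125)),('w',(260.9,66.3),(125,-7,125))]
def f(p):
    r=[proj('w',toW(p,np.array(P)/1000,.012))[0]-np.array(uv) for _,uv,P in O]
    q=proj('w',toW(p,np.c_[np.linspace(-.125,.125,200),np.zeros(200),np.full(200,.125)],.012))
    u=np.interp(310,q[::-1,1],q[::-1,0]); return np.r_[np.concatenate(r),u-256, ]
r=least_squares(f,(.4687,.3929,-.159)); print(r.x.round(4),np.degrees(r.x[2])); print(r.fun.round(2))
D=r.x
print(proj('w',toW(D,[(-.125,0,.125)],.012)))
w=toW(D,[0.03,0,0])[0]; print(w); plan((w[0],w[1],.115),np.degrees(D[2])-90)
E
```

```text
[ 0.4709  0.3926 -0.1463] -8.382558097146353
[-0.01 -0.03  0.16  2.33  0.14 -0.73 -0.24 -0.97 -0.  ]
[[256.19220033 322.33520031]]
[0.50056815 0.38823517 0.        ]
pos [0.4982 0.3871 0.2588] travel [ 0.1437  0.0048 -0.0022] twist -0.0131 deg -0.8 q7 -2.57 t 30.35 rows 2.3011170468749627 0.0703000464105788
```

```bash
python3 -m pendant '[{"travel":[0.05,0.004,-0.002],"twist":-0.013},{"travel":[0.1,0.004,-0.002],"twist":-0.013},{"travel":[0.13,0.004,-0.002],"twist":-0.013},{"travel":[0.146,0.004,-0.002],"twist":-0.013},{"travel":[0.147,0.004,-0.002],"twist":-0.013}]'
python3 -m pendant '[{"travel":[0,0,0],"twist":0},{"travel":[0,0,0],"twist":0},{"travel":[0,0,0],"twist":0},{"travel":[0,0,0],"twist":0},{"travel":[0,0,0],"twist":0}]' -1 50
python3 -c "
from h import *
wsnap('w19')"
```

```text
time: 30.98
position: [0.4997, 0.3881, 0.1116]
tool_rot: [1.305, 1.148, -1.332]
ft_force: [0.2, 0.0, 0.4]
grip_width: 0.397
time: 31.6
position: [0.5002, 0.3884, 0.1127]
tool_rot: [1.306, 1.147, -1.331]
ft_force: [-0.7, -1.7, 6.0]
grip_width: 0.156
pose w19 [0.5002, 0.3884, 0.1127] [1.306, 1.1472, -1.331] t 31.6
```

View pics/w19.png

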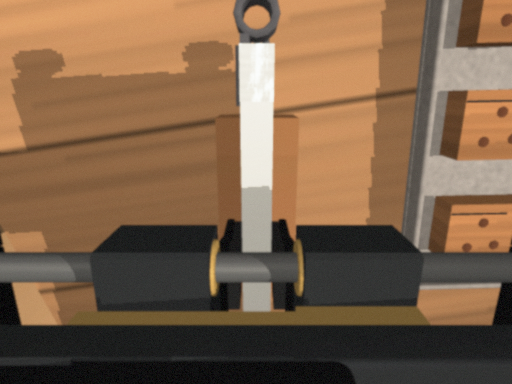

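```bash
python3 -m pendant '[{"travel":[-0.02,0,0],"twist":0},{"travel":[-0.04,0,0],"twist":0},{"travel":[-0.08,0,0],"twist":0},{"travel":[-0.11,0,0],"twist":0},{"travel":[-0.11,0,0],"twist":0}]'
python3 -c "
from h import *
wsnap('w20')
ims=[]
for f,(x,y) in (('w10',(350,60)),('w14',(300,60)),('w15',(280,60)),('w19',(220,0)),('w20',(220,0))):
    im=cv2.imread(f'pics/{f}.png')[y:y+60,x:x+80]; ims.append(cv2.resize(im,None,fx=5,fy=5,interpolation=cv2.INTER_CUBIC))
cv2.imwrite('pics/z1.png',np.vstack([np.hstack(ims[:2]),np.hstack([ims[2],ims[3]])])); cv2.imwrite('pics/z2.png',ims[4])
"
```

```text
time: 32.28
position: [0.5034, 0.39, 0.2263]
tool_rot: [1.311, 1.147, -1.325]
ft_force: [-0.1, 1.1, -4.9]
grip_width: 0.162
pose w20 [0.5034, 0.39, 0.2263] [1.3114, 1.1467, -1.3253] t 32.27
```

View pics/z1.png

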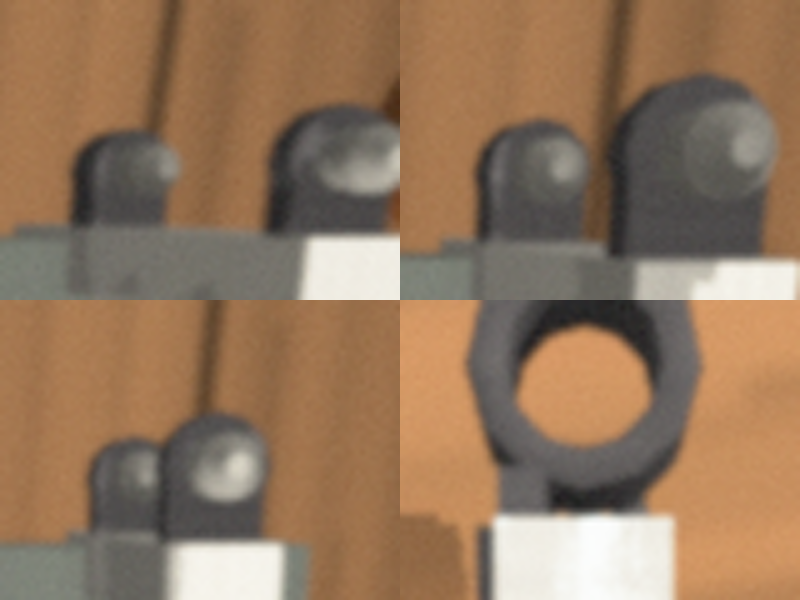

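View pics/w20.png

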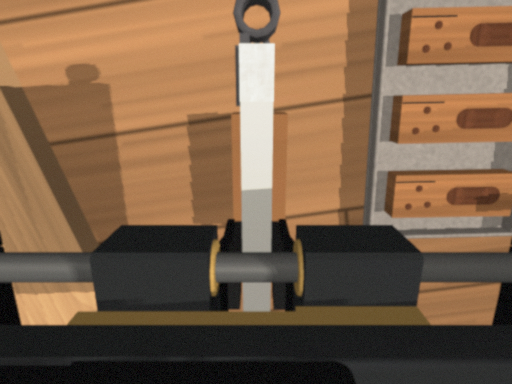

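```bash
python3 - <<'E'
from h import *
P={'w10':([0.5441,-0.1035,0.2641],[-0.0493,1.5736,0.0499]),'w14':([0.6169,-0.0982,0.187],[-0.0474,1.5902,0.0541]),'w15':([0.6221,-0.0977,0.2656],[-0.0472,1.5806,0.0514])}
for k,v in P.items(): addwrist(k,*v)
H={'w10':(426,90),'w14':(370.6,87.6),'w15':(327.6,92.6)}
L={'w10':(383.6,92.2),'w14':(333.2,91.6),'w15':(308.6,92.6)}
def f(p,zs=(.172,.078)):
    return np.concatenate([proj(k,(p[0],p[1],z))[0]-np.array(S[k]) for S,z in((H,zs[0]),(L,zs[1])) for k in S])
r=least_squares(f,(.67,-.02)); print(r.x.round(4)); print(r.fun.reshape(-1,2).round(1).tolist())
for S,z in((H,.172),(L,.078)):
    r=least_squares(lambda p:np.concatenate([proj(k,(p[0],p[1],z))[0]-np.array(S[k]) for k in S]),(.67,-.02)); print(r.x.round(4))
for M in((.544,-.1512,.0693),(.5435,-.1515,.067)): print(toW(M,(.137,.125,0)))
crop('w20',200,0,320,80,6,'z2')
crop('w20',200,0,320,80,6,'z2')
E
```

```text
[ 0.6693 -0.0157]
[[4.9, -0.0], [-1.9, -0.4], [-0.4, -1.1], [-0.1, 0.5], [-1.8, 0.6], [0.2, 1.4]]
[ 0.669 -0.016]
[ 0.6699 -0.0149]
[[ 0.67201559 -0.01701353  0.        ]]
[[ 0.67182388 -0.01760832  0.        ]]
```

View pics/z2.png

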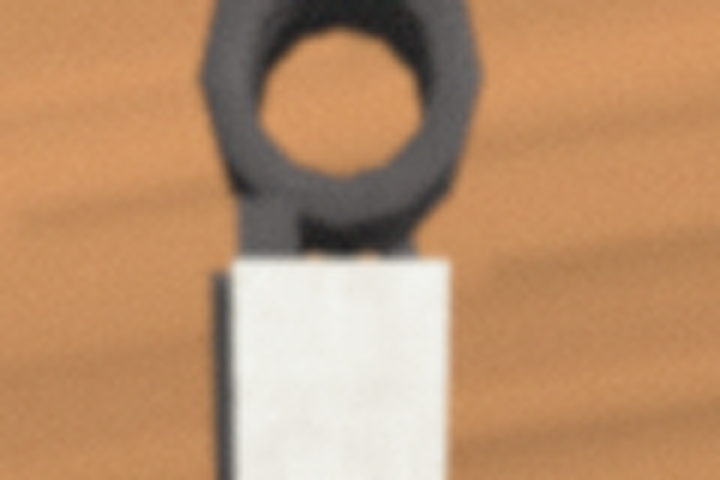

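```bash
cat >> h.py <<'E'
def back(n,uv,z):
    m=CM[n];Rm=Ro.from_rotvec(m['rvec']).as_matrix();C=-Rm.T@m['tvec'];d=Rm.T@np.linalg.inv(m['K'])@np.array([*uv,1]); return C+d*(z-C[2])/d[2]
E
python3 - <<'E'
from h import *
pos=np.array([0.5034,0.39,0.2263]); rv=[1.3114,1.1467,-1.3253]
addwrist('w',pos,rv); R=Ro.from_rotvec(rv).as_matrix(); print(np.degrees(np.arctan2(R[1,2],R[0,2])), R.round(3)[:,0])
for v in(11,13,15):
    k=back('w',(256.9,v),.2456); print(k.round(4),(R.T@(k-pos)).round(4))
print('door end', (R.T@(back('w',(200+341/6,260/6),.2506)-pos)).round(4))
s=ctrl.get_state(); print(s['position'],s['tool_rot'])
E
```

```text
-98.39480134721255 [-0.013  0.002 -1.   ]
[0.6088 0.3748 0.2456] [-0.0207  0.1062 -0.0003]
[0.6081 0.3749 0.2456] [-0.0206  0.1055 -0.0003]
[0.6074 0.375  0.2456] [-0.0206  0.1048 -0.0003]
door end [-0.0255  0.0938 -0.0004]
[0.50251025 0.38896172 0.22381546] [ 1.30789417  1.14679645 -1.32891344]
```

```bash
cat >> h.py <<'E'
def planK(kxy,ztcp,zang=None,k=(.1058,-.0003)):
    s=ctrl.get_state(); R=Ro.from_rotvec(s['tool_rot']).as_matrix()
    a=np.degrees(np.arctan2(R[1,2],R[0,2])); zang=a if zang is None else zang
    zr=np.radians(zang); y=np.array([-np.sin(zr),np.cos(zr)]); z=np.array([np.cos(zr),np.sin(zr)])
    t=np.array(kxy)-k[0]*y-k[1]*z; print('heading',a,'knuckle now',(s['position'][:2]+R[:2,1]*k[0]+R[:2,2]*k[1]).round(4)); plan((t[0],t[1],ztcp),zang)
E
python3 -c "
from h import *
planK((.670,.06),.196)"
```

```text
heading -98.39652516956495 knuckle now [0.6072 0.3738]
pos [0.5025 0.389  0.2238] travel [0.0269 0.1084 0.3012] twist -0.0 deg -0.0 q7 -2.56 t 32.33 rows 5.139744002460335 0.0
```

```bash
python3 -m pendant '[{"travel":[0,0.01,0.03],"twist":0},{"travel":[0,0.025,0.08],"twist":0},{"travel":[0,0.045,0.13],"twist":0},{"travel":[0.0,0.065,0.18],"twist":0},{"travel":[0.01,0.085,0.23],"twist":0},{"travel":[0.02,0.1,0.27],"twist":0},{"travel":[0.027,0.108,0.295],"twist":0},{"travel":[0.027,0.108,0.301],"twist":0},{"travel":[0.027,0.108,0.301],"twist":0}]'
python3 -c "
from h import *
planK((.670,-.016),.196)
wsnap('w21'); snap('scene','n5');crop('n5',140,180,340,330,4,'n5c'); snap('side','s5')
"
```

```text
time: 33.45
position: [0.5642, 0.0762, 0.1952]
tool_rot: [1.307, 1.149, -1.33]
ft_force: [-0.5, 0.8, -4.9]
grip_width: 0.151
heading -98.37079245421978 knuckle now [0.6689 0.0611]
pos [0.5642 0.0762 0.1952] travel [-0.0009  0.0123  0.0762] twist -0.0 deg -0.0 q7 -1.97 t 33.45 rows 1.2344558530970196 0.0
pose w21 [0.5642, 0.0762, 0.1952] [1.3073, 1.1488, -1.3296] t 33.45
```

View pics/w21.png

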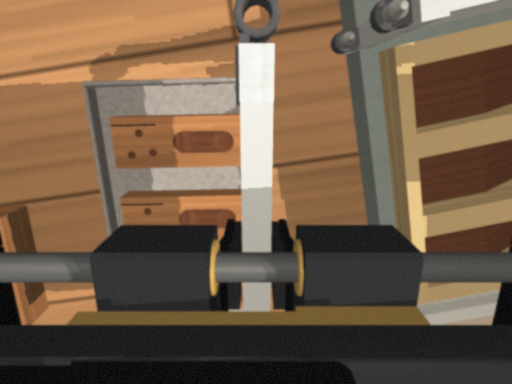

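View pics/n5c.png

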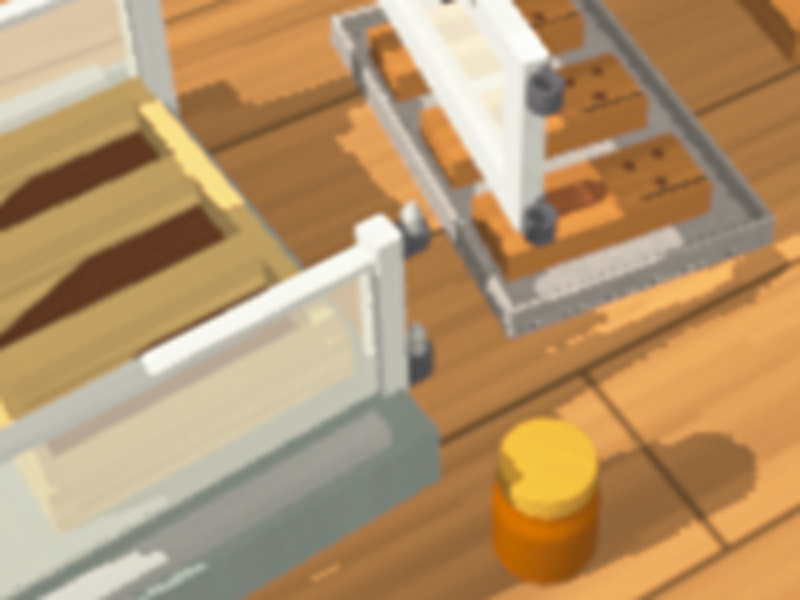

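View pics/s5.png

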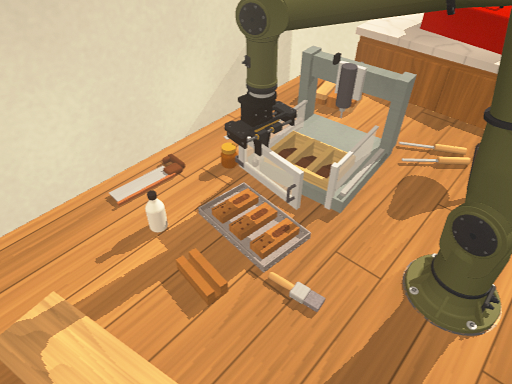

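```bash
python3 - <<'E'
from h import *
crop('w21',320,0,440,80,6,'z3')
E
```

```text
(no output)
```

View pics/z3.png

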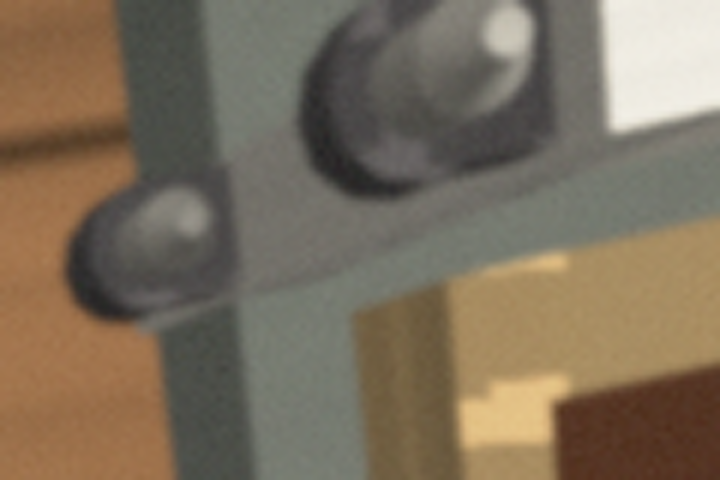

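```bash
python3 - <<'E'
from h import *
addwrist('w',[0.5642,0.0762,0.1952],[1.3073,1.1488,-1.3296])
print(back('w',(404.2,4.3),.172).round(4),back('w',(352.5,35.3),.078).round(4))
# knuckle in same image (256.9,13) like before -> z
print(back('w',(256.9,13),.1952+.0193))
E
```

```text
[ 0.671  -0.0149  0.172 ] [ 0.6715 -0.016   0.078 ]
[0.66887364 0.06115974 0.2145    ]
```

```bash
python3 -c "
from h import *
planK((.671,-.0155),.196)"
python3 -m pendant '[{"travel":[-0.001,0.013,0.03],"twist":0},{"travel":[-0.001,0.0135,0.06],"twist":0},{"travel":[-0.001,0.0135,0.0755],"twist":0},{"travel":[-0.001,0.0135,0.0755],"twist":0},{"travel":[-0.001,0.0135,0.0755],"twist":0}]'
python3 -c "
from h import *
planK((.671,-.0155),.196)
wsnap('w22'); crop('w22',196,0,316,80,6,'z4'); snap('scene','n6');crop('n6',190,180,310,280,6,'n6c'); snap('side','s6');crop('s6',200,90,320,190,6,'s6c')
"
```

```text
heading -98.22783670588007 knuckle now [0.6694 0.0628]
pos [0.5647 0.0776 0.1961] travel [0.     0.0128 0.0772] twist -0.0 deg -0.0 q7 -1.97 t 33.6 rows 1.252448599661246 0.0
time: 34.22
position: [0.5673, 0.0032, 0.1972]
tool_rot: [1.306, 1.151, -1.324]
ft_force: [0.5, -0.9, -4.7]
grip_width: 0.159
heading -98.09598863605365 knuckle now [ 0.6721 -0.0114]
pos [0.5673 0.0032 0.1972] travel [ 0.0012 -0.0005  0.0042] twist -0.0 deg -0.0 q7 -1.83 t 34.23 rows 0.07076697447166994 0.0
pose w22 [0.5673, 0.0032, 0.1972] [1.3061, 1.151, -1.3237] t 34.23
```

View pics/z4.png

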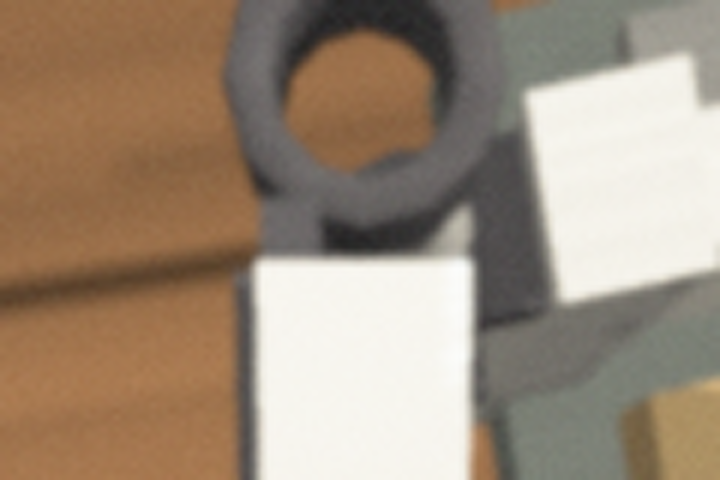

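View pics/n6c.png

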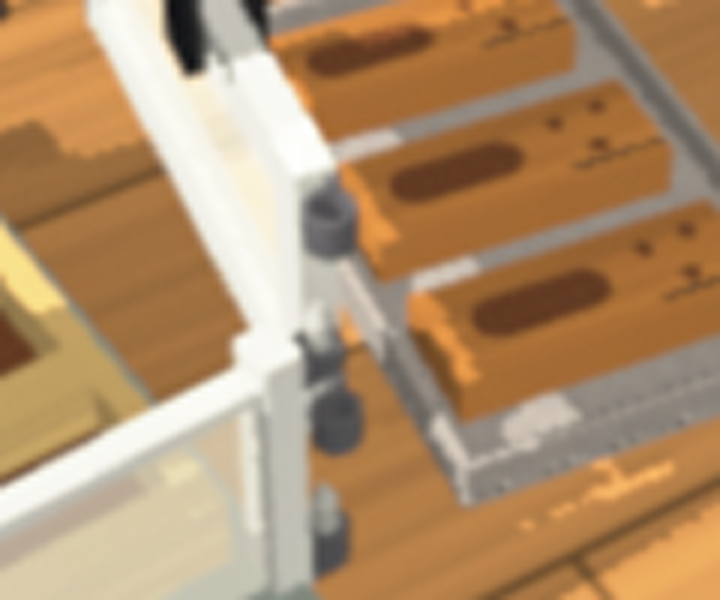

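View pics/s6c.png

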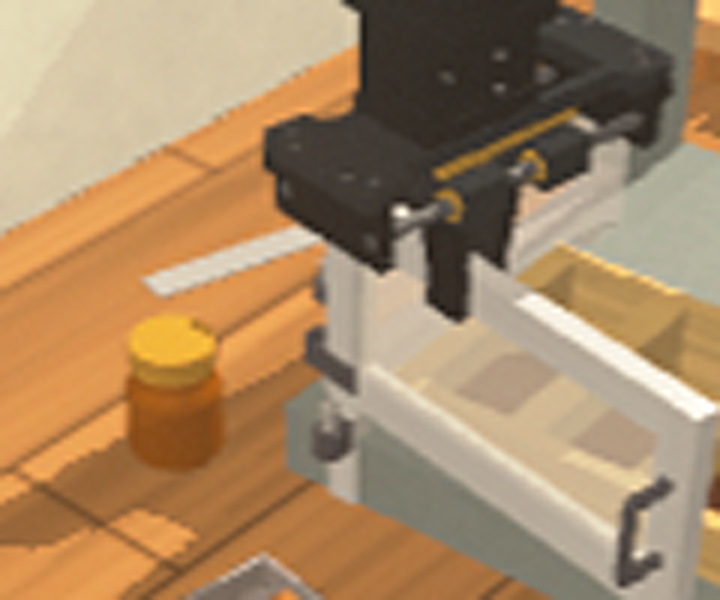

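```bash
python3 - <<'E'
from h import *
c=lambda n,P:((proj(n,P)[0]-np.array([190,180])+.5)*6-.5).round(1)
k=(.6721,-.0114);z0=.1972-.1007
for z in(.008,.024,.104,.120): print('kn',z,c('scene',(*k,z0+z)))
for p in((.671,-.0155),): print('pin',c('scene',(*p,.172)),c('scene',(*p,.154)),c('scene',(*p,.078)),c('scene',(*p,.058)))
e=.005
print('dx',(c('scene',(.676,-.0155,.172))-c('scene',(.671,-.0155,.172)))/5,'dy',(c('scene',(.671,-.0105,.172))-c('scene',(.671,-.0155,.172)))/5,'per mm')
E
```

```text
kn 0.008 [333.1 432.6]
kn 0.024 [332.3 402.2]
kn 0.104 [327.5 238.1]
kn 0.12 [326.5 202.6]
pin [316.8 301.7] [318.  338.7] [323. 484.] [324.2 519.5]
dx [1.52 1.9 ] dy [ 2.64 -1.16] per mm
```

```bash
python3 -c "
from h import *
planK((.671,-.0155),.1007+.050+.024)"
```

```text
heading -98.09626184205425 knuckle now [ 0.6721 -0.012 ]
pos [0.5673 0.0027 0.1971] travel [ 0.0224 -0.0002  0.0036] twist -0.0 deg -0.0 q7 -1.83 t 34.38 rows 0.3630446270278528 0.0
```

```bash
python3 -m pendant '[{"travel":[0,-0.0002,0.004],"twist":0},{"travel":[0.01,-0.0005,0.004],"twist":0},{"travel":[0.022,-0.0005,0.004],"twist":0},{"travel":[0.023,-0.0005,0.004],"twist":0},{"travel":[0.023,-0.0005,0.004],"twist":0}]'
python3 -c "
from h import *
planK((.671,-.0155),.1007+.050+.024)
wsnap('w23'); crop('w23',196,0,316,80,6,'z5'); snap('scene','n7');crop('n7',190,180,310,280,6,'n7c')
"
```

```text
time: 35.0
position: [0.5658, -0.0012, 0.1738]
tool_rot: [1.305, 1.151, -1.324]
ft_force: [-0.4, 0.2, -4.6]
grip_width: 0.158
heading -98.0938269999879 knuckle now [ 0.6706 -0.0158]
pos [ 0.5658 -0.0012  0.1738] travel [-0.0009  0.0004 -0.0004] twist -0.0 deg -0.0 q7 -1.83 t 35.0 rows 0.0165466036192749 0.0
pose w23 [0.5658, -0.0012, 0.1738] [1.3052, 1.1509, -1.3244] t 35.0
```

View pics/z5.png

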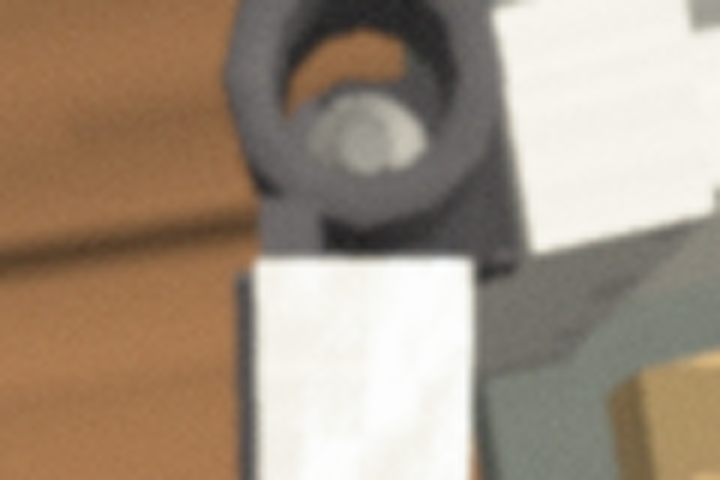

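View pics/n7c.png

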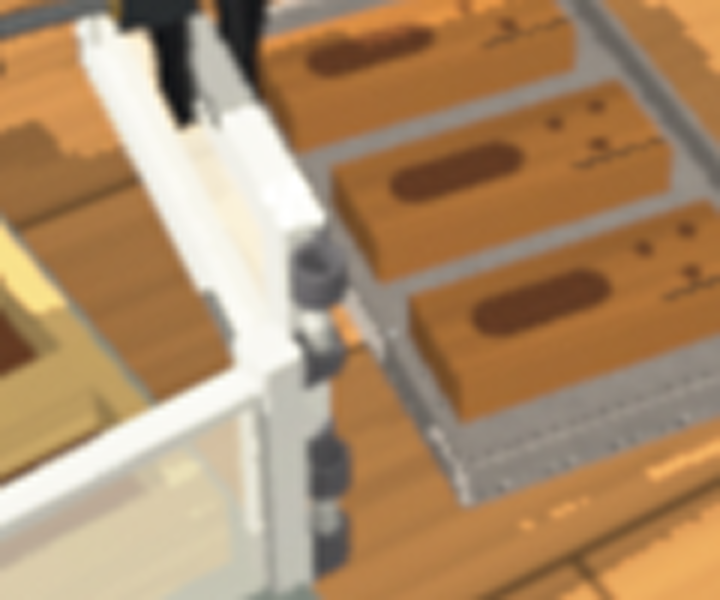

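```bash
python3 - <<'E'
from h import *
addwrist('w',[0.5658,-0.0012,0.1738],[1.3052,1.1509,-1.3244])
for z in(.172,.1738-.1007+.120,.1738-.1007+.104): print(z,proj('w',(.6706,-.0158,z))[0]*6-np.array([196*6,0])+2.5)
u=((365+.5)/6-.5+196,(138+.5)/6-.5)
print(back('w',u,.172))
E
```

```text
0.172 [367.48711733 147.19895176]
0.1931 [368.5307762   79.51354157]
0.1771 [367.71194902 132.61772608]
[ 0.67125201 -0.01570216  0.172     ]
```

```bash
python3 -m pendant '[{"travel":[0.005,0.0004,0],"twist":0},{"travel":[0.01,0.0004,0],"twist":0},{"travel":[0.014,0.0004,0],"twist":0},{"travel":[0.014,0.0004,0],"twist":0}]'
python3 -c "
from h import *
planK((.671,-.0155),.1507)
wsnap('w24'); crop('w24',196,0,316,80,6,'z6'); snap('scene','n8');crop('n8',190,180,310,280,6,'n8c')
"
```

```text
time: 35.6
position: [0.566, -0.0013, 0.1598]
tool_rot: [1.305, 1.151, -1.324]
ft_force: [0.5, 0.3, -4.8]
grip_width: 0.158
heading -98.09366086002849 knuckle now [ 0.6708 -0.0159]
pos [ 0.566  -0.0013  0.1598] travel [ 0.0091  0.0003 -0.0004] twist -0.0 deg -0.0 q7 -1.83 t 35.6 rows 0.14596015744118915 0.0
pose w24 [0.566, -0.0013, 0.1598] [1.3052, 1.1509, -1.3244] t 35.6
```

View pics/z6.png

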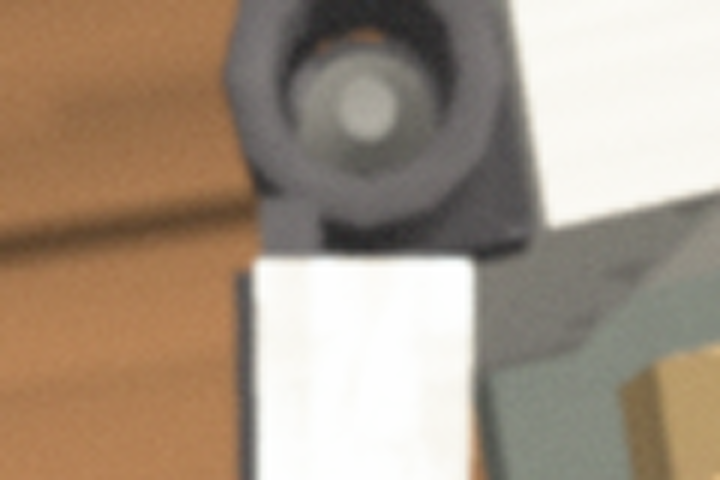

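View pics/n8c.png

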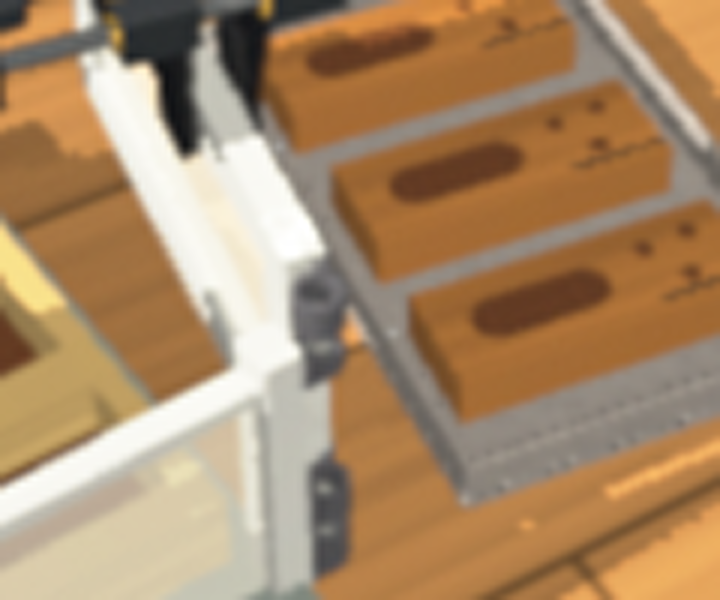

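```bash
python3 -m pendant '[{"travel":[0.004,0.0003,0],"twist":0},{"travel":[0.008,0.0003,0],"twist":0},{"travel":[0.0095,0.0003,0],"twist":0},{"travel":[0.0095,0.0003,0],"twist":0}]'
python3 -c "
from h import *
planK((.671,-.0155),.1507)
snap('scene','n9');crop('n9',190,180,310,280,6,'n9c')
"
```

```text
time: 36.2
position: [0.5663, -0.0013, 0.1506]
tool_rot: [1.305, 1.151, -1.324]
ft_force: [-0.2, -0.9, -4.9]
grip_width: 0.155
heading -98.09831645672193 knuckle now [ 0.6711 -0.0159]
pos [ 0.5663 -0.0013  0.1506] travel [-0.0001 -0.0002 -0.0004] twist -0.0 deg -0.0 q7 -1.83 t 36.2 rows 0.006814080772352224 0.0
```

View pics/n9c.png

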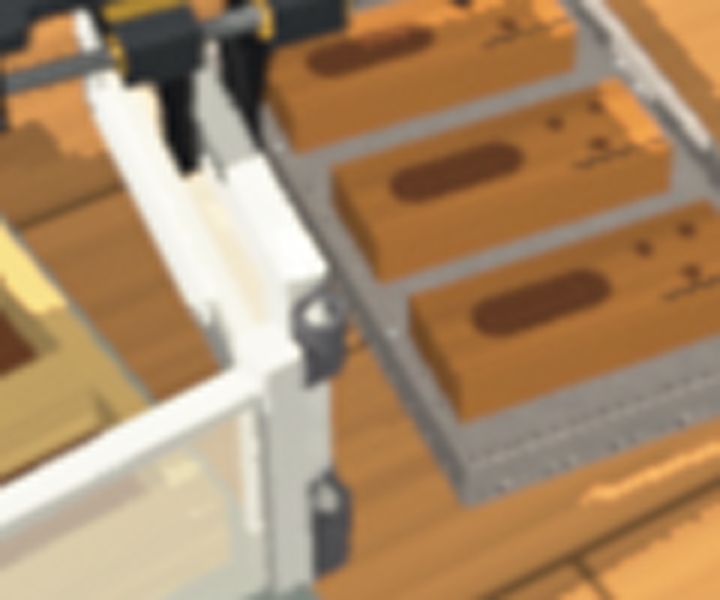

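```bash
python3 -m pendant '[{"travel":[0.001,0,0],"twist":0},{"travel":[0.002,0,0],"twist":0},{"travel":[0.002,0,0],"twist":0}]'
python3 -m pendant '[{"travel":[0.001,0,0],"twist":0},{"travel":[0.0015,0,0],"twist":0},{"travel":[0.0015,0,0],"twist":0}]'
```

```text
time: 36.62
position: [0.566, -0.0011, 0.1499]
tool_rot: [1.305, 1.151, -1.324]
ft_force: [-5.5, 0.3, 3.1]
grip_width: 0.157
time: 37.0
position: [0.5659, -0.001, 0.1497]
tool_rot: [1.305, 1.15, -1.324]
ft_force: [-7.0, -0.3, 5.8]
grip_width: 0.159
```

```bash
python3 -m pendant '[{"travel":[0,0,0],"twist":0},{"travel":[0,0,0],"twist":0},{"travel":[0,0,0],"twist":0}]' -0.2 25
python3 -m pendant '[{"travel":[-0.004,-0.03,0],"twist":0},{"travel":[-0.004,-0.07,0],"twist":0},{"travel":[-0.004,-0.07,0],"twist":0}]'
python3 -c "
from h import *
M=(.5435,-.1515,.067)
# refine M by pin
pin=toW(M,(.137,.125,0))[0]; print(pin)
w=toW(M,(-.040,.1145,0))[0]+np.array([.6711,-.0158,0])-pin; plan((w[0],w[1],.155),-86.2)
snap('scene','n10');wsnap('w25')"
```

```text
time: 37.38
position: [0.5664, -0.001, 0.1499]
tool_rot: [1.306, 1.149, -1.324]
ft_force: [0.6, 0.4, -0.4]
grip_width: 0.371
time: 37.75
position: [0.4953, 0.0091, 0.1548]
tool_rot: [1.304, 1.149, -1.324]
ft_force: [0.2, -0.3, -0.2]
grip_width: 0.4
[ 0.67182388 -0.01760832  0.        ]
pos [0.4953 0.0091 0.1548] travel [-0.0002  0.0065  0.0468] twist -0.2069 deg -11.9 q7 -1.81 t 37.75 rows 0.756112931294479 1.1080095065245474
pose w25 [0.497, 0.0088, 0.1552] [1.3054, 1.148, -1.3228] t 37.8
```

View pics/n10.png

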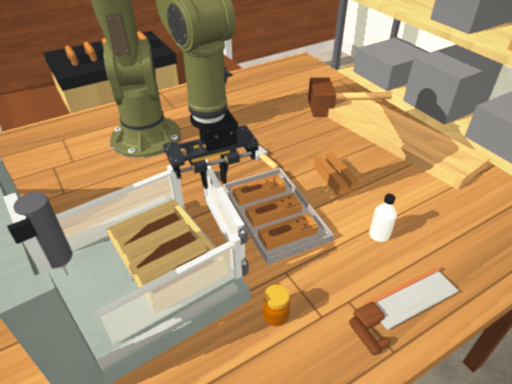

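View pics/w25.png

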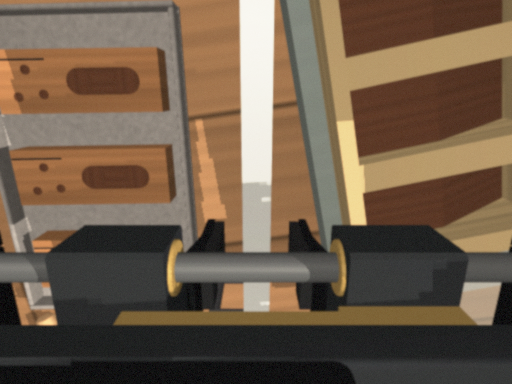

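```bash
python3 -m pendant '[{"travel":[0,0.002,0.01],"twist":-0.04},{"travel":[0,0.003,0.018],"twist":-0.08},{"travel":[0,0.004,0.026],"twist":-0.12},{"travel":[0,0.005,0.033],"twist":-0.16},{"travel":[0,0.006,0.039],"twist":-0.2},{"travel":[0,0.006,0.043],"twist":-0.207},{"travel":[0,0.0065,0.0455],"twist":-0.207},{"travel":[0,0.0065,0.0468],"twist":-0.207},{"travel":[0,0.0065,0.0468],"twist":-0.207}]'
python3 -c "
from h import *
wsnap('w26');snap('side','s7');crop('s7',220,90,380,220,5,'s7c')
M=(.5435,-.1515,.067)
w=toW(M,(-.040,.1145,0))[0]+np.array([-.0007,.0018,0]); plan((w[0],w[1],.155),-86.2)"
```

```text
time: 38.98
position: [0.4977, -0.0385, 0.1553]
tool_rot: [1.155, 1.249, -1.17]
ft_force: [-0.0, 0.2, 0.6]
grip_width: 0.4
pose w26 [0.4977, -0.0385, 0.1553] [1.1554, 1.2491, -1.1695] t 38.98
pos [ 0.4977 -0.0384  0.1553] travel [ 0.0004 -0.0024 -0.0005] twist -0.0006 deg -0.0 q7 -1.51 t 39.08 rows 0.040062992064875354 0.003375383166030057
```

View pics/w26.png

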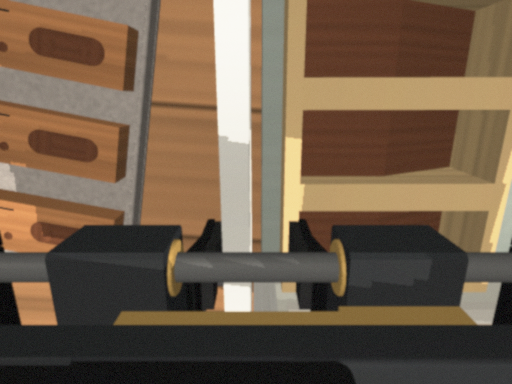

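View pics/s7c.png

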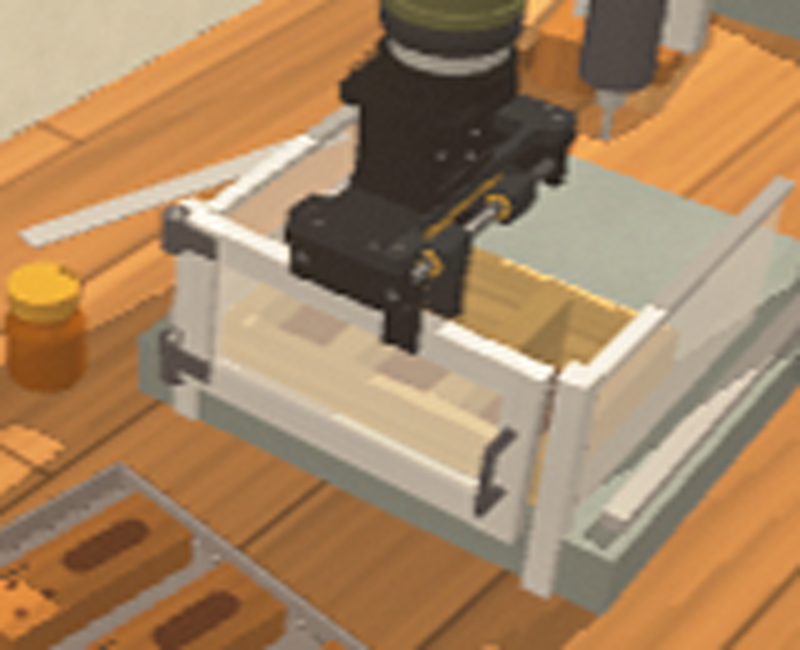

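```bash
python3 - <<'E'
from h import *
im=cv2.imread('pics/w26.png')
for v in(10,60,100,150,200):
    g=im[v].astype(int).min(1)[180:280]; w=np.where(g>185)[0]; print(v,w[0]+180 if len(w) else None,w[-1]+180 if len(w) else None)
addwrist('w',[0.4977,-0.0385,0.1553],[1.1554,1.2491,-1.1695])
a=[]
for v,u in((10,231),(60,232.7),(200,236.5),(300,238)): a.append(back('w',(u,v),.175)[:2])
a=np.array(a); print(a.round(4))
d=a[0]-a[2]; print('yaw',np.degrees(np.arctan2(d[1],d[0])))
E
```

```text
10 214 248
60 216 249
100 217 249
150 250 250
200 250 250
[[ 0.6036 -0.0211]
 [ 0.5855 -0.0226]
 [ 0.5257 -0.027 ]
 [ 0.4727 -0.0303]]
yaw 4.3390241279350015
```

```bash
python3 -m pendant '[{"travel":[0,0,-0.004],"twist":0},{"travel":[0,0,-0.008],"twist":0},{"travel":[0,0,-0.008],"twist":0},{"travel":[-0.04,0,-0.008],"twist":0},{"travel":[-0.1,0,-0.008],"twist":0},{"travel":[-0.16,0,-0.008],"twist":0},{"travel":[-0.2,0,-0.008],"twist":0},{"travel":[-0.2,0,-0.008],"twist":0}]'
python3 -c "
from h import *
wsnap('w27');snap('side','s8');crop('s8',200,90,360,220,5,'s8c');snap('scene','n11');crop('n11',140,140,340,290,4,'n11c')"
```

```text
time: 40.08
position: [0.5013, -0.0304, 0.3591]
tool_rot: [1.158, 1.243, -1.165]
ft_force: [-0.5, 0.2, -1.4]
grip_width: 0.4
pose w27 [0.5013, -0.0304, 0.3591] [1.1577, 1.2433, -1.1649] t 40.08
```

View pics/w27.png

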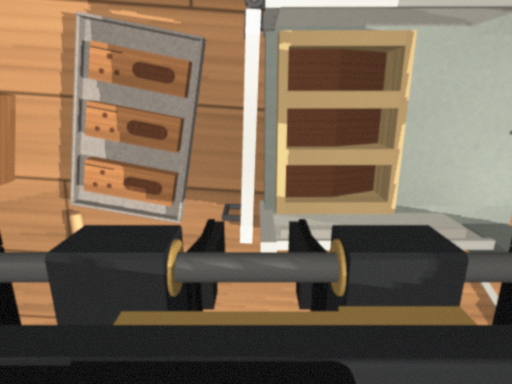

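View pics/s8c.png

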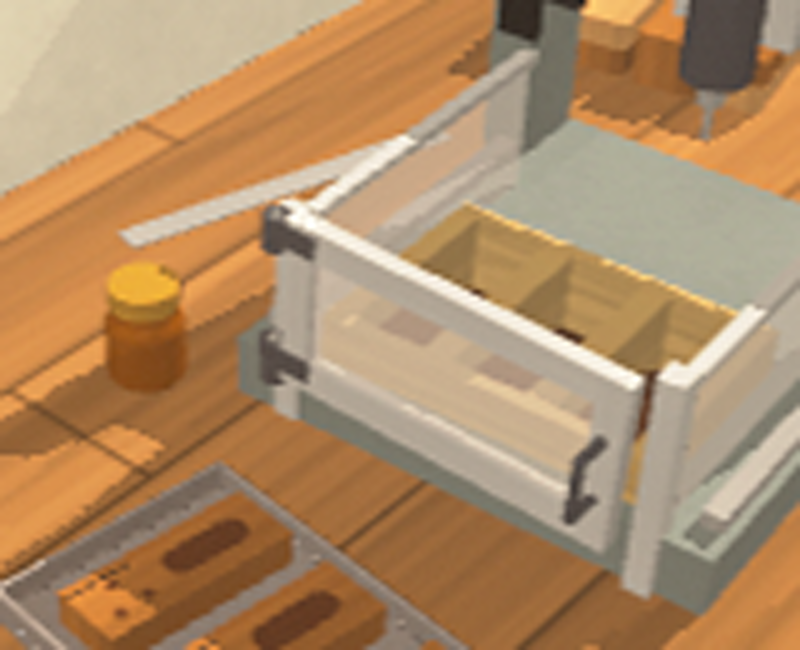

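View pics/n11c.png

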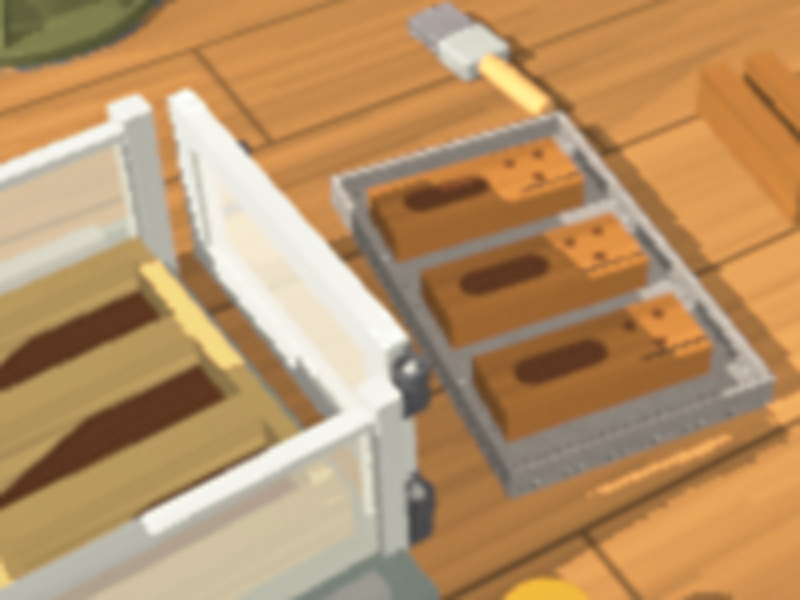

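```bash
python3 - <<'E'
from h import *
addwrist('w',[0.5013,-0.0304,0.3591],[1.1577,1.2433,-1.1649])
for M in((.5435,-.1515,.067),(.544,-.1512,.0693),(.5427,-.1498,.067)):
    q=toW(M,[(-.125,.132,.175),(-.125,.118,.175),(.125,.132,.175),(.125,.118,.175)])
    print('w',proj('w',q).round(1).tolist()); print(' scene crop',((proj('scene',q)-140)*4).round().tolist())
    for uv in((246.5,240),(254,12)):
        k=back('w',uv,.175)[:2]-np.array(M[:2]); c,s=np.cos(M[2]),np.sin(M[2]); print('  machine xy',(c*k[0]+s*k[1]).round(4),(-s*k[0]+c*k[1]).round(4))
crop('w27',200,0,300,250,2.4,'z7')
E
```

```text
w [[249.6, 243.8], [261.5, 243.8], [247.7, 5.4], [262.3, 5.4]]
 scene crop [[169.0, 87.0], [147.0, 95.0], [405.0, 338.0], [381.0, 349.0]]
  machine xy -0.1201 0.1356
  machine xy 0.1193 0.126
w [[249.6, 243.7], [261.6, 243.6], [247.2, 5.2], [261.7, 5.1]]
 scene crop [[169.0, 87.0], [147.0, 95.0], [406.0, 337.0], [382.0, 349.0]]
  machine xy -0.1203 0.1356
  machine xy 0.1191 0.1255
w [[248.1, 244.4], [260.0, 244.3], [245.9, 6.2], [260.5, 6.2]]
 scene crop [[171.0, 85.0], [149.0, 93.0], [407.0, 335.0], [383.0, 347.0]]
  machine xy -0.1194 0.1338
  machine xy 0.12 0.1243
```

View pics/z7.png

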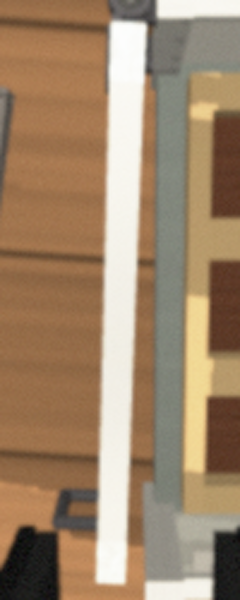

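```bash
python3 -c "
from h import *
plan((.4977,-.0305,.155),-86.2)"
python3 -m pendant '[{"travel":[0.06,0,0],"twist":0},{"travel":[0.12,0,0],"twist":0},{"travel":[0.17,-0.002,0.0],"twist":0},{"travel":[0.2,-0.002,0.0],"twist":0},{"travel":[0.204,-0.002,0.0],"twist":0},{"travel":[0.204,-0.002,0.0],"twist":0}]'
python3 -c "
from h import *
plan((.4977,-.0385,.155),-86.2); wsnap('w28')"
```

```text
pos [ 0.4992 -0.0306  0.3541] travel [1.991e-01 1.400e-03 1.000e-04] twist -0.0007 deg -0.0 q7 -1.49 t 40.23 rows 3.1863313945979748 0.0038269057148454526
time: 40.98
position: [0.4943, -0.0306, 0.1504]
tool_rot: [1.155, 1.251, -1.171]
ft_force: [0.6, -0.2, -0.6]
grip_width: 0.404
pos [ 0.4943 -0.0306  0.1504] travel [-0.0047  0.0028  0.0081] twist -0.0007 deg -0.0 q7 -1.52 t 40.98 rows 0.1562645658167705 0.003869163184806312
pose w28 [0.4943, -0.0306, 0.1504] [1.1546, 1.2509, -1.1707] t 40.98
```

View pics/w28.png

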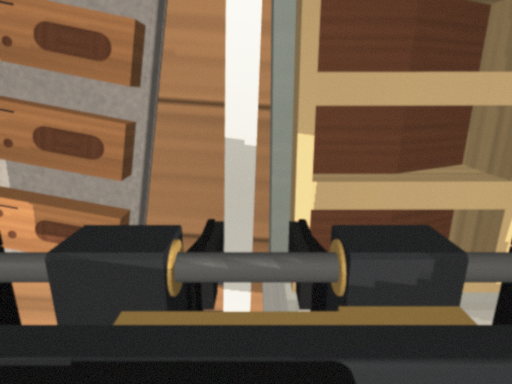

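```bash
python3 -m pendant '[{"travel":[0,0,0.004],"twist":0},{"travel":[0,0,0.008],"twist":0},{"travel":[0,0,0.010],"twist":0},{"travel":[0,0,0.012],"twist":0},{"travel":[0,0,0.013],"twist":0}]'
python3 -m pendant '[{"travel":[0,0,0.001],"twist":0},{"travel":[0,0,0.002],"twist":0},{"travel":[0,0,0.0025],"twist":0}]'
python3 -c "
from h import *
s=ctrl.get_state();print(s['position'],s['ft_force']);wsnap('w29')"
```

```text
time: 41.65
position: [0.4958, -0.0437, 0.1512]
tool_rot: [1.155, 1.249, -1.17]
ft_force: [0.4, 1.2, 0.6]
grip_width: 0.399
time: 42.02
position: [0.496, -0.0451, 0.1512]
tool_rot: [1.156, 1.251, -1.169]
ft_force: [-0.0, 3.6, 0.6]
grip_width: 0.4
[ 0.49595318 -0.04512441  0.15116429] [-2.63848727e-03  3.56535850e+00  6.18264281e-01]
pose w29 [0.496, -0.0451, 0.1512] [1.1556, 1.2509, -1.1687] t 42.02
```

View pics/w29.png

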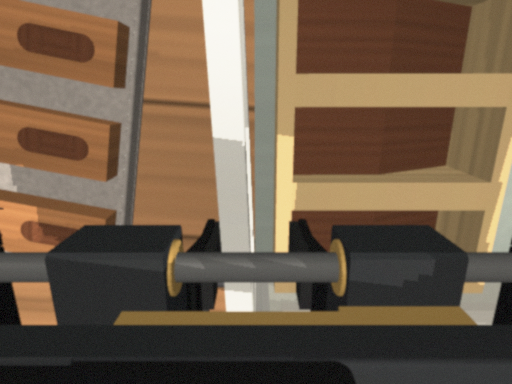

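```bash
python3 -m pendant '[{"travel":[0,0,-0.005],"twist":0},{"travel":[0,0,-0.009],"twist":0},{"travel":[0,0,-0.009],"twist":0},{"travel":[-0.04,0,-0.009],"twist":0},{"travel":[-0.1,0,-0.009],"twist":0},{"travel":[-0.16,0,-0.009],"twist":0},{"travel":[-0.2,0,-0.009],"twist":0},{"travel":[-0.2,0,-0.009],"twist":0}]'
python3 -c "
from h import *
s=wsnap('w30');crop('w30',200,0,300,250,2.4,'z8');snap('scene','n12');snap('side','s9');crop('s9',200,90,360,220,5,'s9c')
addwrist('w',s['position'],s['tool_rot'])
M=(.5427,-.1498,.067);q=toW(M,[(-.125,.132,.175),(-.125,.118,.175),(.125,.132,.175),(.125,.118,.175)])
print(proj('w',q).round(1).tolist())"
```

```text
time: 43.08
position: [0.4996, -0.0368, 0.3549]
tool_rot: [1.158, 1.244, -1.165]
ft_force: [0.7, -0.2, -0.8]
grip_width: 0.401
pose w30 [0.4996, -0.0368, 0.3549] [1.158, 1.2444, -1.1647] t 43.08
[[242.7, 244.2], [254.8, 244.2], [239.3, 2.4], [254.1, 2.4]]
```

View pics/z8.png

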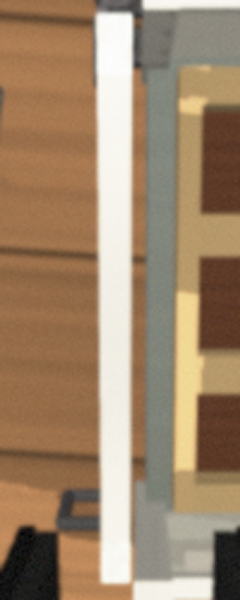

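View pics/n12.png

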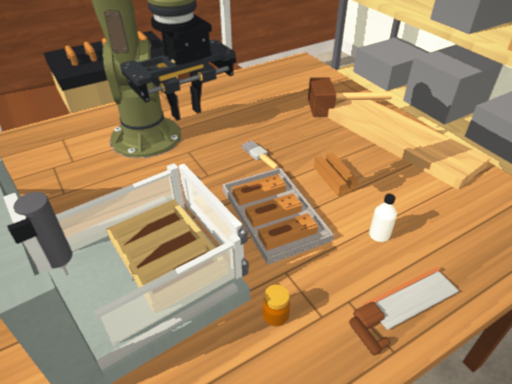

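View pics/s9c.png

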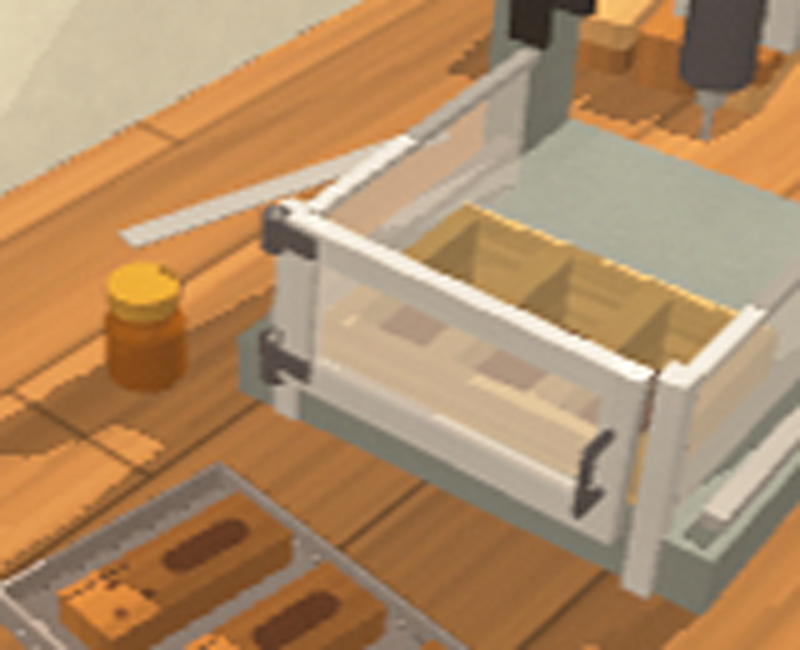

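```bash
python3 -c "
from bench import ctrl
print(ctrl.close_job())"
```

```text
the job is handed in; nothing more can be done
None
```

I finished the job and handed it in; the run gave no verdict.

- **Blanks:** I pressed all three down at the back so they tipped, then gripped each across its width. They lie flat in the tray, side by side and not stacked, as the last pictures show.
- **Door:** I hung it about 12° open, watching the upper pin through the bore of its knuckle. Both pins showed inside their knuckles. The force then changed from carrying the door's weight to about +6 N upward, with the height within about 1 mm of the calculated seat.
- **Shutting:** My first push looked shut, but the check afterwards showed the free edge still about 10 mm open, near the limit. I pushed again until it met the stop at 3.6 N. The last wrist picture puts the free edge within about 1 mm of fully shut.
- **Bystanders:** The jar, bottle and brush look unmoved.
- **Robot:** The gripper is clear of everything.

I did not see the tray get knocked aside. The job took about 43 s of the 210 s allowed.

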